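# Mark a bar blank in the hand press and pack it in stacked trays

## Task

Mark the bar blank in the hand press: slide it flat under the punch, lengthwise, until its end meets the back stop, let go, then push the plunger knob all the way down to its stop, keep it there for a moment and let it rise. Take the blank out, lay it flat in the open tray without a handle, then stack the tray with the handle squarely on top so that its four corner feet drop inside the lower tray's corners. Leave everything else on the bench where it is and standing.

Things in the scene. Friction and masses are not known exactly. Their poses are not given: they have to be found in the camera images.
- press: grey hand marking press fixed to the bench, 177 x 90 mm. Origin on the bench, under the punch axis; x points from its open front to the column at the rear (a blank goes in along +x), z up. Anvil surface 40 mm above the bench, x -62 to +115 mm. The head above spans x -28 to +110, y +-28, heights 107 to 155 mm. Punch tip 16 mm wide, 70 mm above the bench at rest, just reaches the blank when down
- blank_home (a point): where the middle of a blank lies when fully home in the press: 45 mm before the punch axis (press x = -45 mm, y = 0), 46 mm above the bench; axes as the press. The blank's tail then sticks out freely in front of the anvil, from press x = -62 to -125 mm
- stop_face (a point): middle of the back stop's front face, press x = +35 mm, 49 mm above the bench. From x -25 mm up to it, two steel guide rails 10 mm high on the anvil leave a channel 33 mm wide along x; before them is a flared mouth, x -60 to -25 mm, up to about 57 mm wide at the front
- plunger (a joint): stroke of the press plunger in m: 0 = up at rest, 0.018 = fully down at its stop. A spring returns it: about 5 N to start it, 12 N at the stop
- knob_top (a point): middle of the top face of the plunger's black mushroom knob, 54 mm in diameter, flat top 40 mm across; 206 mm above the bench at rest, 188 mm when fully down. It moves with the plunger
- blank: plain aluminium bar, 160 x 26 x 12 mm, 0.1 to 0.2 kg, at first lying flat on the bench between the robot and the press. Origin at the bar's middle, x along its length, y across, z through its thickness. Both ends are alike
- low_tray: dark wooden open tray without a handle, loose, outside 210 x 130 mm and 40 mm high, walls and floor 6 mm thick, inside 198 x 118 mm, grey lining. Origin at the middle of its underside, x along its length, z up
- top_tray: dark wooden tray with a handle, loose, about 0.4 kg, outside 210 x 130 mm. Origin at its middle, level with the soles of its four feet, x along its length, z up. Feet: tapered stubs 12 mm high, 22 mm wide narrowing to 12 at the sole, at x +-85, y +-45 mm. Bottom at z = 12 mm, rim at 45. Stacked, the bottom rests on the lower tray's rim: origin 28 mm above the lower tray's, feet with 3 mm play; either way round
- tray_grip (a point): middle of the top tray's grip bar, 77 mm above its origin: the bar is 100 mm long along the tray's x, 18 mm wide across, 30 mm high (z = 62 to 92 mm)
- dapping_block: bystander: steel block, 50 mm cube with round dimples. Origin: middle of underside
- ring_clamp: bystander: light wooden hand clamp lying flat, 130 x 28 x 24 mm, near the robot's base. Origin: middle of underside
- mandrel: bystander: upright tapered steel rod on a round wooden foot, 90 mm diameter, 215 mm tall. Origin: middle of underside
- jar: bystander: amber glass jar with a steel cap, 64 mm diameter, 80 mm high. Origin: middle of underside
- brush_pot: bystander: white ceramic pot with tool handles standing in it, 76 mm diameter, 85 mm high, about 180 mm with handles. Origin: middle of underside
- mallet: bystander: wooden mallet lying flat, 240 mm long, head 100 mm wide and 44 mm high. Origin: underside, near the middle
- file: bystander: flat file with a wooden grip, lying, 190 mm long, 22 mm high. Origin: underside, near the middle
Things that resemble listed ones, but are neither listed nor needed, are in the scene too. Leave any purple look-alike of the press alone.

How it is judged:
On the way, in this order (a step that is already met when the one before it is completed fails the run):
1. the blank lies flat in the press's channel, its end at the back stop (within 7 mm), and is let go (x of blank in the frame of press between -0.052 and -0.038 m and y of blank in the frame of press between -0.008 and 0.008 m and z of blank in the frame of press between 0.042 and 0.05 m and angle between the x axis of blank and the x axis of press, either way round below 0.15 rad and contact force between blank and the fingers below 0.3 N), for 0.2 s.
2. with the blank there, the plunger is pushed down to its stop (last 2 mm of the stroke) and kept there for 0.2 s (x of blank in the frame of press between -0.052 and -0.038 m and y of blank in the frame of press between -0.008 and 0.008 m and z of blank in the frame of press between 0.042 and 0.05 m and angle between the x axis of blank and the x axis of press, either way round below 0.15 rad and value of joint plunger above 0.016 m), for 0.2 s.
3. the plunger is up again and the blank lies flat in the tray without a handle (x of blank in the frame of low_tray between -0.03 and 0.03 m and y of blank in the frame of low_tray between -0.05 and 0.05 m and z of blank in the frame of low_tray between 0.007 and 0.016 m and angle between the z axis of blank and the z axis of low_tray, either way round below 0.08 rad and value of joint plunger below 0.003 m), for 0.2 s.
At the end, for the whole second after the job is handed in: Plunger up (within 3 mm). Blank flat on the floor of the tray without a handle, which stands level on the bench. Handled tray level on it, feet inside its corners: within 6 mm of its middle each way, 0.08 rad of its direction (either way round), seated to 4 mm. All at rest (all of step 3 and x of top_tray in the frame of low_tray between -0.006 and 0.006 m and y of top_tray in the frame of low_tray between -0.006 and 0.006 m and z of top_tray in the frame of low_tray between 0.024 and 0.032 m and angle between the x axis of top_tray and the x axis of low_tray, either way round below 0.08 rad and angle between top_tray's own z axis and vertical below 0.06 rad and linear speed of each of blank, low_tray, top_tray below 0.02 m/s and angle between low_tray's own z axis and vertical below 0.05 rad and height (world z) of low_tray below 0.006 m); the robot touches nothing.
It fails at once if a bystander (block, clamp, mandrel, jar, pot, mallet, file) is moved by more than 30 mm (distance of any of dapping_block, ring_clamp, mandrel, jar, brush_pot, mallet, file from where it was at the start of the episode above 0.03 m).
It fails at once if a bystander is tipped over (angle between any of dapping_block, ring_clamp, mandrel, jar, brush_pot, mallet, file's own z axis and vertical above 0.5 rad).
It also fails if it takes over 72 s, if anything falls off the work surface, if the arm or the gripper's body presses on something with over 40 N, if the wrist force passes 120 N, or if a joint passes its speed limit or range.

## Robot

A 7-joint arm with a two-finger parallel gripper is mounted at the origin on the work surface. World frame = base frame: x ahead of the robot, y to its left, z up, the work surface at z = 0. Lengths are in m, angles in rad, forces in N, time in s.
With the tool pointing down it reaches from about 0.35 to 0.9 m from the base axis. Payload 7.2 kg.
Tool frame: the origin (TCP) lies at the very end of the fingers, on their centre line; the grasp point (between the pads) lies 19 mm behind it (arm.grasp_offset is the distance from the TCP to the grasp point, in m); z points along the fingers, y is the direction in which the jaws open and shut (so a half turn about z gives the same grasp; the last joint's range is limited). The gripper opens to 85 mm and grips with 20 to 120 N. Pads are 22 mm wide; open, the fingers measure 114 mm over their backs; the gripper's body (76 mm by 85 mm) begins 54 mm behind the grasp point. The pads swing forward as they close: fully open they stand 13 mm farther back than shut.
Start: joints at [-1.261, 0.411, -0.013, 1.596, 0.006, 1.134, -0.082], TCP at [0.231, 0.581, 0.211] pointing down, gripper open.
Joint ranges: [-2.95, 2.95], [-0.29, 1.99], [-1.47, 1.44], [0.14, 2.54], [-1.03, 4.17], [0.13, 1.85], [-2.86, 2.86]. Speed limits (rad/s): [2.39, 2.39, 3.01, 3.01, 3.14, 3.14, 3.14].

## Interface

Orientations are given as a unit quaternion [x, y, z, w].
In Python, from workcell import arm gives the robot as it stands.
- The arm moves only by the shell command python3 -m creep 'ROWS'. ROWS is JSON, a list that holds one entry, the list of rows, each a list of 7 numbers: the shift along the tool's x, y, z in cm, then the turn, a rotation vector about the tool's x, y, z in rad, then the finger opening in cm, from 0 to 8.54. A call has 1 to 12 rows; each row is the pose to reach, as a shift and turn from the pose measured when the call began, along the tool's axes at that moment; what a row does not reach only later rows make up. A row lasts 1/10 s, in which the tool goes at most 50 mm and 8.59 degrees, less where a joint would pass 70% of its speed; a pose out of reach is approached as far as the arm can. A call with a gripper value outside its range is refused whole. The fingers move at their own pace and stop on an object; the grip force is fixed at half the most. Time passes only in rows, so rows that repeat a pose let the fingers close. It gives the time, the measured TCP pose, the force and the opening at its end, in the units of the state.
- arm.read_state(): the state, without advancing time (a new reading comes with each control period).
- arm.snapshot(name): name is "scene" or "top" or "wrist"; returns a dict with "frame" (400x640x3 uint8, blue, green, red), "camera_matrix" (3x3 intrinsics, pixels), "k1" (the pictures are not rectified: a ray, as slopes to the right and down, at radius r is drawn at 1 + k1 r^2 times it, then the intrinsics apply), "T" (4x4, takes a point from camera to world coordinates); the wrist camera has in their place "tool_from_camera" (4x4, takes a point from camera to tool coordinates, whose origin is the TCP and whose axes are the flange's). Camera axes: x right, y up, looking along -z (the intrinsics and any distortion apply to the point x, -y, -z); pixel columns grow to the right and rows downward; lengths in m; the calibration is good to about 2 mm. A picture is of the moment at which its call begins: read the wrist's pose just before it. There is no depth.
- arm.finish_job(): hands the job in, once; it reports no verdict.
The state is a dict: "t": time; "qpos": joint angles; "qd": joint speeds; "joint_torque": joint torques, N m; "eef_pos": TCP position; "orientation": TCP orientation; "wrist_force": force on the tool from outside, world axes, zero at the start; "ft_torque": the same for the moment, N m; "gripper_width": finger opening in m.
Only numpy, scipy, OpenCV 4.12 (cv2) and the standard library are available. Lean on these libraries where they do the work, as an engineer would, in place of code of your own. Each camera call takes 0.05 s, during which the arm holds its last target.

## Working session

There is one attempt and no reset: what is moved stays moved. The work goes in short steps, Python scripts to look and compute and a shell command to move; the robot and the scene stay as the last step left them, time stands still between calls to the robot, and variables do not carry over. Pictures are saved under pics/ and viewed, and the job is handed in when it is done.

```bash
ls; mkdir -p pics; cat > h.py <<'E'
import numpy as np, cv2
from workcell import arm
from scipy.spatial.transform import Rotation as R
def snap(n,f):
    s=arm.read_state()
    d=arm.snapshot(n)
    cv2.imwrite('pics/'+f+'.png',d['frame'])
    if n=='wrist':
        T=np.eye(4);T[:3,:3]=R.from_quat(s['orientation']).as_matrix();T[:3,3]=s['eef_pos']
        d['T']=T@d['tool_from_camera']
    np.savez('pics/'+f+'.npz',K=d['camera_matrix'],k1=d['k1'],T=d['T'])
    return d
def ray(f,uv):
    c=np.load('pics/'+f+'.npz');K=c['K'];k1=float(c['k1'])
    p=np.atleast_2d(np.array(uv,float))
    q=np.c_[(p[:,0]-K[0,2])/K[0,0],(p[:,1]-K[1,2])/K[1,1]]
    s=q.copy()
    for _ in range(30): s=q/(1+k1*(s**2).sum(1,keepdims=True))
    d=np.c_[s[:,0],-s[:,1],-np.ones(len(s))]@c['T'][:3,:3].T
    return c['T'][:3,3],d
def pl(f,uv,z):
    o,d=ray(f,uv)
    return o+d*((z-o[2])/d[:,2])[:,None]
def proj(f,P):
    c=np.load('pics/'+f+'.npz');K=c['K'];k1=float(c['k1'])
    P=np.atleast_2d(np.array(P,float));T=np.linalg.inv(c['T'])
    p=P@T[:3,:3].T+T[:3,3]
    s=np.c_[p[:,0]/-p[:,2],-p[:,1]/-p[:,2]]
    s=s*(1+k1*(s**2).sum(1,keepdims=True))
    return np.c_[s[:,0]*K[0,0]+K[0,2],s[:,1]*K[1,1]+K[1,2]]
def tool(P):
    "world point -> tool-axis shift cm from current TCP"
    s=arm.read_state();return R.from_quat(s['orientation']).inv().apply(np.array(P)-s['eef_pos'])*100
np.set_printoptions(precision=4,suppress=True)
E
python3 - <<'E'
from h import *
for n in['scene','top','wrist']: 
    d=snap(n,n+'0'); print(n,d['camera_matrix'].tolist(),d['k1'],d['T'][:3,3])
s=arm.read_state();print(s);print(R.from_quat(s['orientation']).as_matrix(),arm.grasp_offset)
E
```

```text
pics
scene [[394.8078189028869, 0.0, 316.76998471287504], [0.0, 394.8078189028869, 200.0487745560092], [0.0, 0.0, 1.0]] -0.0065062186117580394 [0.8518 0.614  0.9977]
top [[446.0209544224983, 0.0, 329.9938280913099], [0.0, 446.0209544224983, 200.07887588718742], [0.0, 0.0, 1.0]] -0.12266301719003549 [0.2858 0.0154 1.703 ]
wrist [[311.8665184335273, 0.0, 313.59577066659836], [0.0, 311.8665184335273, 197.19654638054124], [0.0, 0.0, 1.0]] -0.020922033152311094 [0.1691 0.6044 0.3735]
{'t': 0.15, 'qpos': array([-1.2612,  0.4117, -0.0127,  1.5969,  0.0056,  1.1343, -0.0822]), 'qd': array([ 0.0011, -0.0019, -0.001 , -0.0052,  0.0024,  0.0018, -0.001 ]), 'joint_torque': array([  0.0011, -60.1036,   0.6826, -29.965 ,   0.0139,   0.0078,
        -0.    ]), 'eef_pos': array([0.2304, 0.5805, 0.2103]), 'orientation': array([ 0.1878,  0.9822, -0.0007, -0.0001]), 'wrist_force': array([ 0.4196, -0.7551, -0.7527]), 'ft_torque': array([0.0182, 0.055 , 0.0011]), 'gripper_width': 0.08540524309435737}
[[-0.9295  0.3689 -0.0004]
 [ 0.3689  0.9295 -0.0013]
 [-0.0001 -0.0013 -1.    ]] 0.0187
```

View pics/scene0.png

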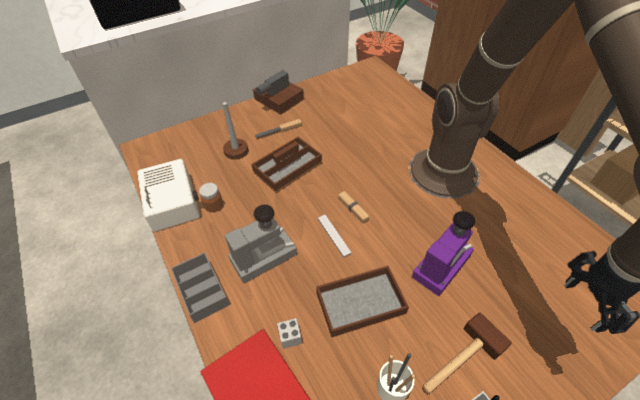

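View pics/top0.png

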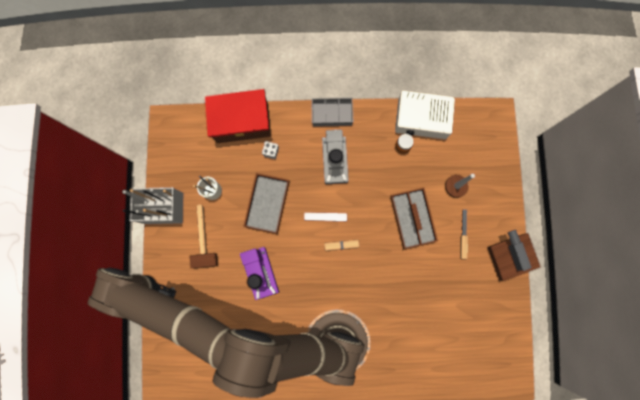

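View pics/wrist0.png

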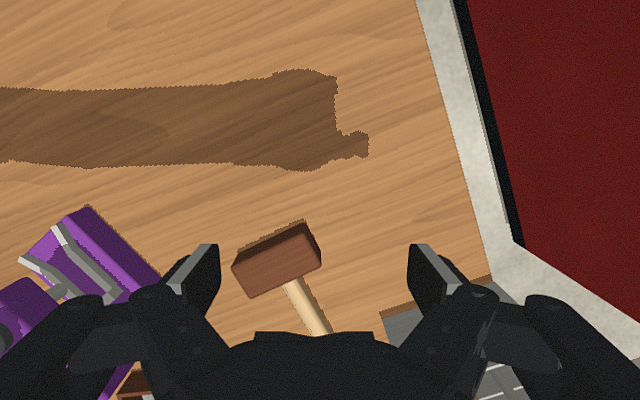

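The scene shows the grey press at scene px (262,248), the blank (335,235), the low tray (362,300), the handled tray (287,163) and the purple look-alike (445,255). 
- **Blank:** white/aluminium bar at top (325,216). It could be confused with the clamp (342,245, wood) or the file (464,233). I pick the plain bar.
- **Press:** grey (335,157). The purple one (258,272) is the decoy.
- **Low tray:** (267,204), no handle. The organiser (332,111) has compartments.
- **Handled tray:** (413,218). The brown box (513,254) has a dark block on it.

```bash
python3 - <<'E'
from h import *
t=cv2.imread('pics/top0.png');s=cv2.imread('pics/scene0.png')
a=cv2.resize(t[90:270,220:450],None,fx=3.4,fy=3.3,interpolation=cv2.INTER_CUBIC)
cv2.imwrite('pics/ctop.png',a)
b=cv2.resize(s[120:345,210:420],None,fx=2.6,fy=2.6,interpolation=cv2.INTER_CUBIC);cv2.imwrite('pics/cscene.png',b)
for f,im,box in(('top0',t,(200,290,230,360)),('scene0',s,(205,310,265,365))):
    r0,c0,r1,c1=box; h=cv2.cvtColor(im,cv2.COLOR_BGR2HSV)
    m=np.zeros(im.shape[:2],np.uint8);m[r0:r1,c0:c1]=((h[...,1]<60)&(h[...,2]>130))[r0:r1,c0:c1]
    cs,_=cv2.findContours(m,0,2);c=max(cs,key=cv2.contourArea);rc=cv2.minAreaRect(c)
    bx=cv2.boxPoints(rc);P=pl(f,bx,.012);print(f,rc,P,P.mean(0))
# tray, press knob rough
print(pl('top0',[[267,204]],.006),pl('top0',[[413,218]],.03),pl('top0',[[336,157]],.206),pl('scene0',[[264,214]],.206))
E
```

```text
top0 ((325.0, 216.5), (7.0, 42.0), 90.0) [[ 0.4886  0.1149  0.012 ]
 [ 0.4851 -0.0454  0.012 ]
 [ 0.4583 -0.0447  0.012 ]
 [ 0.4618  0.1153  0.012 ]] [0.4735 0.035  0.012 ]
scene0 ((333.9379577636719, 235.04232788085938), (47.77095413208008, 8.63783073425293), 55.7131233215332) [[ 0.4872 -0.046   0.012 ]
 [ 0.458  -0.051   0.012 ]
 [ 0.4665  0.1156  0.012 ]
 [ 0.4933  0.1187  0.012 ]] [0.4763 0.0343 0.012 ]
[[0.5273 0.2575 0.006 ]] [[ 0.4581 -0.298   0.03  ]] [[ 0.6572 -0.0093  0.206 ]] [[0.6683 0.0034 0.206 ]]
```

View pics/ctop.png

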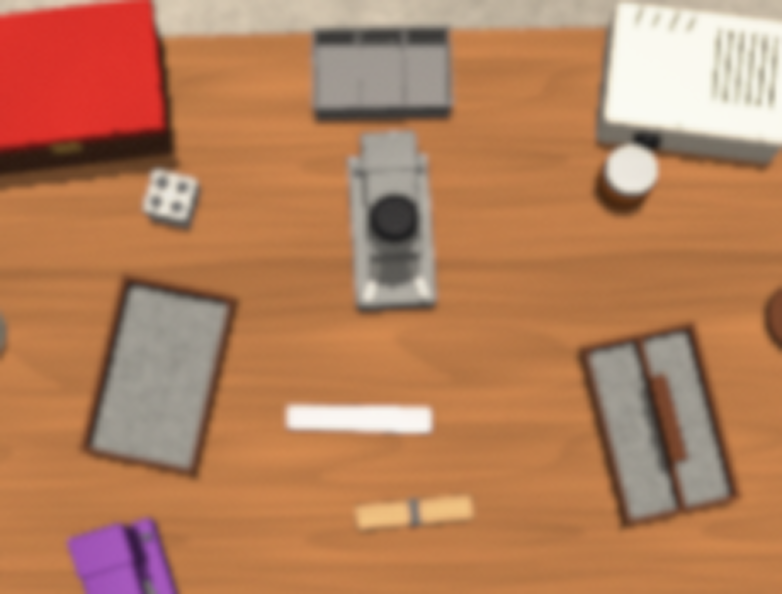

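View pics/cscene.png

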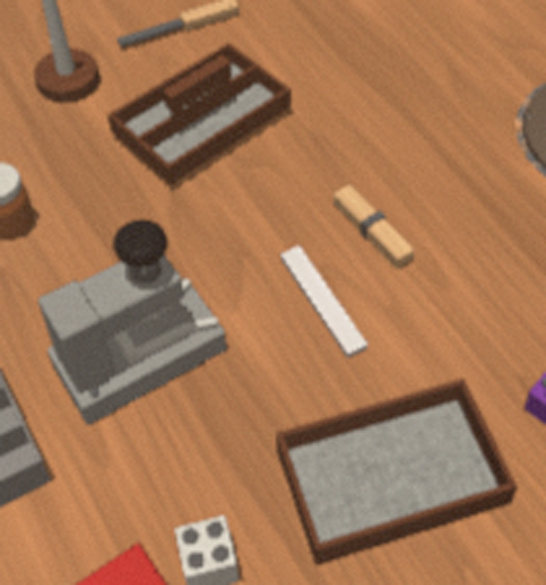

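```bash
python3 - <<'E'
from h import *
print(tool([.23,.58,.34]),tool([.47,.10,.34]))
E
```

```text
[  0.0197  -0.0799 -12.967 ] [-39.9932 -35.8425 -12.9158]
```

```bash
python3 -m creep '[[[0,0,-5,0,0,0,8.5],[0,0,-10,0,0,0,8.5],[-4,-3.5,-13,0,0,0.15,8.5],[-8,-7,-13,0,0,0.3,8.5],[-12,-10.5,-13,0,0,0.45,8.5],[-16,-14,-13,0,0,0.6,8.5],[-20,-17.5,-13,0,0,0.75,8.5],[-24,-21,-13,0,0,0.9,8.5],[-28,-25,-13,0,0,1.05,8.5],[-32,-28.5,-13,0,0,1.19,8.5],[-36,-32,-13,0,0,1.19,8.5],[-40,-35.8,-13,0,0,1.19,8.5]]]'
python3 -m creep '[[[0,0,0,0,0,0,8.5],[0,0,0,0,0,0,8.5]]]'
python3 - <<'E'
from h import *
s=arm.read_state();print(s['t'],s['qpos'],s['eef_pos'],R.from_quat(s['orientation']).as_matrix())
snap('wrist','w1'); snap('top','top1'); snap('scene','scene1')
E
```

```text
t: 1.35
eef_pos: [0.4518, 0.1376, 0.3409]
orientation: [0.706, 0.708, -0.0, 0.0]
wrist_force: [1.1, 0.3, -0.5]
gripper_width: 0.0851
t: 1.55
eef_pos: [0.452, 0.1365, 0.3409]
orientation: [0.707, 0.707, -0.0, 0.0]
wrist_force: [-1.2, 0.9, -0.0]
gripper_width: 0.0849
1.55 [-0.8218  0.0376  0.4469  1.7731 -0.0165  1.335  -0.3717] [0.452  0.1365 0.3409] [[ 0.0003  1.     -0.0002]
 [ 1.     -0.0003 -0.0004]
 [-0.0004 -0.0002 -1.    ]]
```

View pics/w1.png

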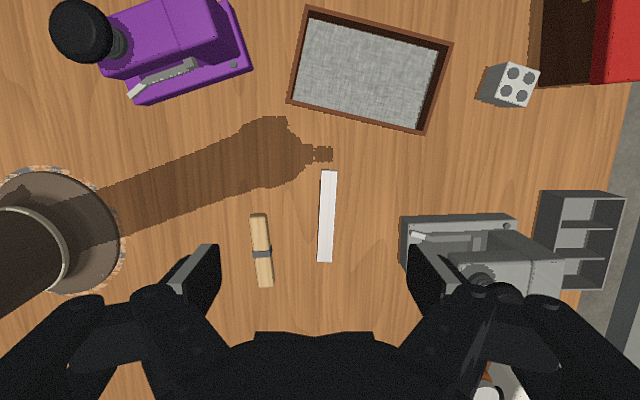

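w1 shows the blank at (327,216), the plain low tray at (370,70), the press partly behind the right finger at (460,240), and the clamp at (261,250). Measuring next.

```bash
python3 - <<'E'
from h import *
im=cv2.imread('pics/w1.png');h=cv2.cvtColor(im,cv2.COLOR_BGR2HSV)
m=np.zeros(im.shape[:2],np.uint8);m[160:275,305:350]=((h[...,1]<60)&(h[...,2]>150))[160:275,305:350]
c=max(cv2.findContours(m,0,2)[0],key=cv2.contourArea);rc=cv2.minAreaRect(c);P=pl('w1',cv2.boxPoints(rc),.012);print(rc,P,P.mean(0))
# tray: dark frame + lining = not wood
m=np.zeros(im.shape[:2],np.uint8);m[0:140,275:465]=(((h[...,2]<125)|(h[...,1]<60)))[0:140,275:465].astype(np.uint8)*255
cv2.imwrite('pics/m.png',m)
m=cv2.morphologyEx(m,cv2.MORPH_OPEN,np.ones((3,3)))
c=max(cv2.findContours(m,0,2)[0],key=cv2.contourArea);rc=cv2.minAreaRect(c);b=cv2.boxPoints(rc);P=pl('w1',b,.04);print(rc,b,P,P.mean(0),np.linalg.norm(P-np.roll(P,1,0),axis=1))
# lining corners
cv2.imwrite('pics/cw1.png',cv2.resize(im[0:150,270:480],None,fx=3.5,fy=3.5,interpolation=cv2.INTER_CUBIC))
E
```

```text
((326.4053039550781, 215.81243896484375), (15.970694541931152, 91.77099609375), 3.4682295322418213) [[ 0.4545 -0.045   0.012 ]
 [ 0.4633  0.1153  0.012 ]
 [ 0.4887  0.1137  0.012 ]
 [ 0.4821 -0.0469  0.012 ]] [0.4721 0.0343 0.012 ]
((366.61224365234375, 71.69024658203125), (153.9561004638672, 101.54417419433594), 14.470293045043945) [[279.3893 101.6166]
 [304.763    3.2937]
 [453.8352  41.7639]
 [428.4615 140.0868]] [[0.4024 0.2183 0.04  ]
 [0.4397 0.3441 0.04  ]
 [0.6436 0.2974 0.04  ]
 [0.6205 0.164  0.04  ]] [0.5266 0.256  0.04  ] [0.2247 0.1312 0.2092 0.1354]
```

View pics/cw1.png

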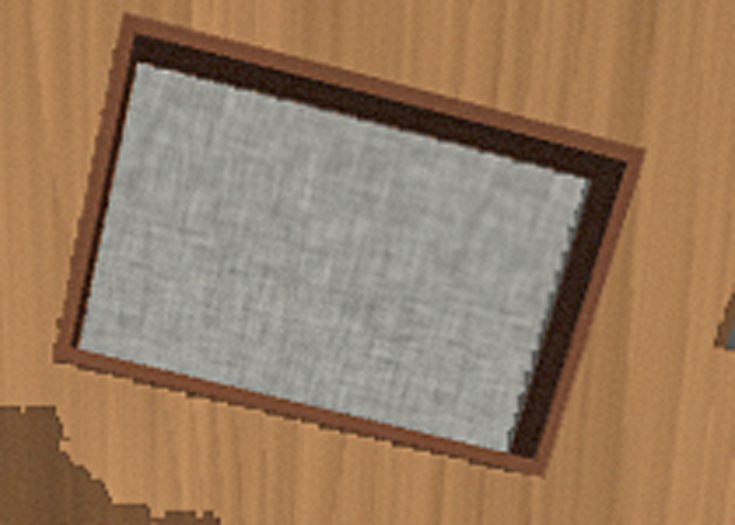

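```bash
python3 -m creep '[[[-2.5,1.2,5,0,0,0.042,5.5],[-5.2,2.3,10,0,0,0.042,5.5],[-5.2,2.3,15,0,0,0.042,5.5],[-5.2,2.3,20,0,0,0.042,5.5],[-5.2,2.3,24,0,0,0.042,5.5],[-5.2,2.3,24,0,0,0.042,5.5]]]'
python3 - <<'E'
from h import *
s=arm.read_state();print(s['qpos'],tool([.475,.084,.004]),R.from_quat(s['orientation']).as_matrix()[:,1])
snap('wrist','w2'); snap('top','top2'); snap('scene','scene2')
E
```

```text
t: 2.3
eef_pos: [0.4697, 0.0875, 0.0956]
orientation: [0.719, 0.695, -0.005, -0.002]
wrist_force: [-1.0, -0.7, 0.5]
gripper_width: 0.055
[-0.6695  0.3335  0.4674  2.0825 -0.208   0.7817 -0.1083] [-0.2888  0.6392  9.153 ] [ 0.9994 -0.0341 -0.0106]
```

View pics/w2.png

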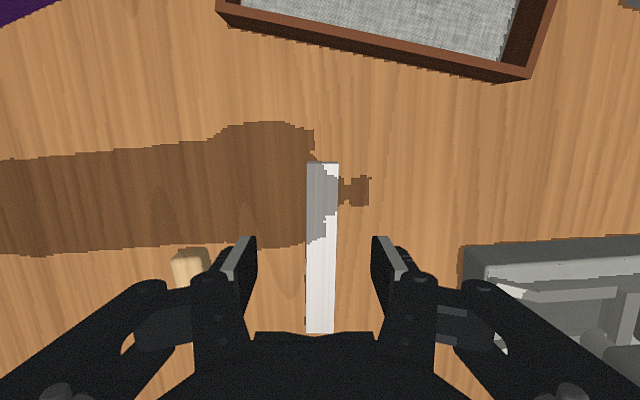

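w2: blank end at (322,162) and its body centred between the fingers. The clamp (190,268) is left of the left finger.

```bash
python3 - <<'E'
from h import *
print(pl('w2',[[306,162],[338,162],[306.5,245],[338,245],[304,332],[333,333]],.012))
print(pl('w2',[[207,250]],.024), pl('w1',[[268,213],[273,285]],.024))
print(tool([.475,.086,.004]))
E
```

```text
[[ 0.4629  0.1151  0.012 ]
 [ 0.4884  0.1143  0.012 ]
 [ 0.4604  0.0437  0.012 ]
 [ 0.4873  0.0429  0.012 ]
 [ 0.4544 -0.0441  0.012 ]
 [ 0.4814 -0.046   0.012 ]]
[[0.3789 0.047  0.024 ]] [[ 0.3773  0.0464  0.024 ]
 [ 0.3807 -0.0842  0.024 ]]
[-0.2079 -0.0097  9.8123]
```

```bash
python3 -m creep '[[[-0.2,0,3,0,0,0,5.5],[-0.2,0,6,0,0,0,5.5],[-0.2,0,8.5,0,0,0,5.5],[-0.2,0,9.6,0,0,0,5.5],[-0.2,0,9.8,0,0,0,5.5],[-0.2,0,9.8,0,0,0,5.5],[-0.2,0,9.8,0,0,0,5.5]]]'
python3 - <<'E'
from h import *
s=arm.read_state();M=R.from_quat(s['orientation']).as_matrix();print(s['eef_pos'],M)
E
```

```text
t: 3.15
eef_pos: [0.4763, 0.0865, 0.0057]
orientation: [0.719, 0.695, 0.001, 0.001]
wrist_force: [-0.5, -0.4, 0.3]
gripper_width: 0.0546
[0.4763 0.0865 0.0057] [[ 0.0353  0.9994  0.0027]
 [ 0.9994 -0.0353  0.0008]
 [ 0.0009  0.0027 -1.    ]]
```

```bash
python3 -m creep '[[[0,-0.1,0,0,0,0.01,4],[0,-0.1,0,0,0,0.01,2],[0,-0.1,0,0,0,0.01,1],[0,-0.1,0,0,0,0.01,1],[0,-0.1,0,0,0,0.01,1],[0,-0.1,0,0,0,0.01,1],[0,-0.1,0,0,0,0.01,1]]]'
python3 -m creep '[[[0,0,-5,0,0,0,1],[0,0,-10,0,0,0,1],[0,0,-14,0,0,0,1],[0,0,-14,0,0,0,1]]]'
python3 - <<'E'
from h import *
s=arm.read_state();M=R.from_quat(s['orientation']).as_matrix();print(s['eef_pos'],M,s['qpos'])
snap('wrist','w3'); snap('top','top3'); snap('scene','scene3')
t=cv2.imread('pics/top3.png');a=cv2.resize(t[110:260,270:420],None,fx=4,fy=4,interpolation=cv2.INTER_CUBIC)
w=cv2.imread('pics/w3.png');cv2.imwrite('pics/c3.png',a)
E
```

```text
t: 3.85
eef_pos: [0.4753, 0.0865, 0.0056]
orientation: [0.723, 0.691, 0.001, 0.001]
wrist_force: [0.2, -0.2, -0.2]
gripper_width: 0.0097
t: 4.25
eef_pos: [0.4781, 0.0869, 0.1505]
orientation: [0.723, 0.691, 0.005, 0.002]
wrist_force: [0.8, 0.4, 0.2]
gripper_width: 0.0094
[0.4781 0.0869 0.1505] [[ 0.0459  0.9989  0.0105]
 [ 0.9989 -0.0459  0.0042]
 [ 0.0047  0.0103 -0.9999]] [-0.7165  0.2498  0.5199  2.0321 -0.1617  0.8867 -0.1547]
```

View pics/w3.png

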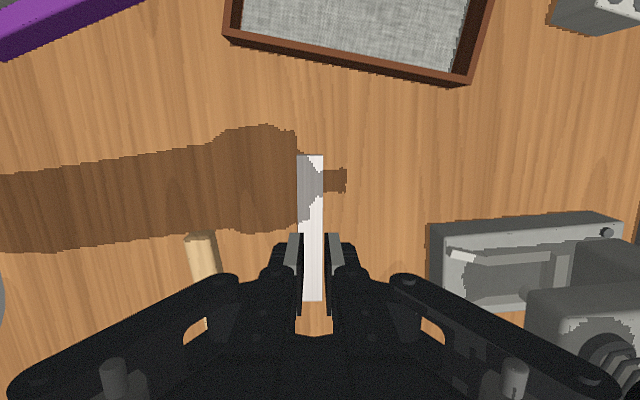

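View pics/c3.png

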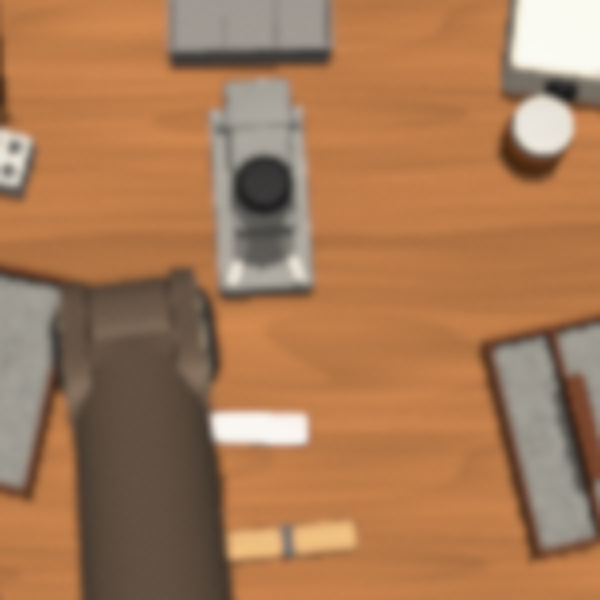

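View pics/scene3.png

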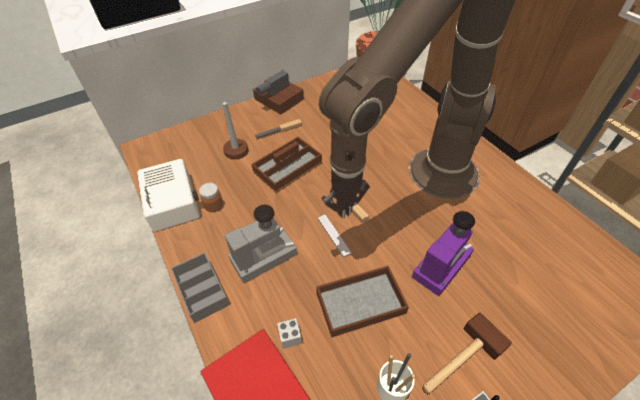

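The grasp missed. The opening reads 9.7 mm and scene3 shows the bar still on the bench at (335,237), so the fingertips closed above it. I'll check where the tips really are relative to the TCP.

```bash
python3 - <<'E'
from h import *
s=arm.read_state();print(s['eef_pos'])
d=arm.snapshot('wrist');print(d['tool_from_camera'])
T=d['tool_from_camera'];np.savez('pics/tl.npz',K=d['camera_matrix'],k1=d['k1'],T=T)
for z in(0,-.01,-.02,-.04): print(z,proj('tl',[[.011,-.005,z],[.011,.005,z],[-.011,.005,z]]).tolist())
w=cv2.imread('pics/w3.png');cv2.imwrite('pics/c3b.png',cv2.resize(w[140:360,220:420],None,fx=3,fy=3))
E
```

```text
[0.4745 0.0866 0.1454]
[[-0.001   0.9661  0.2583  0.0648]
 [ 1.      0.001  -0.     -0.0008]
 [-0.0003  0.2583 -0.9661 -0.1633]
 [ 0.      0.      0.      1.    ]]
0 [[305.9774435791036, 214.93633562317046], [324.14231834431786, 214.91730753582488], [323.8369129867495, 251.68721418641138]]
-0.01 [[305.52926275795073, 220.96527473516676], [324.7762095948934, 220.94501386395757], [324.43013951309047, 259.6147784870561]]
-0.02 [[305.0244646712096, 227.75742927379744], [325.49017921750345, 227.73575540976248], [325.09523142617616, 268.5054037326947]]
-0.04 [[303.7960816940452, 244.29264994863954], [327.22756588273984, 244.26741647796558], [326.70003167771455, 289.9693735453434]]
```

View pics/c3b.png

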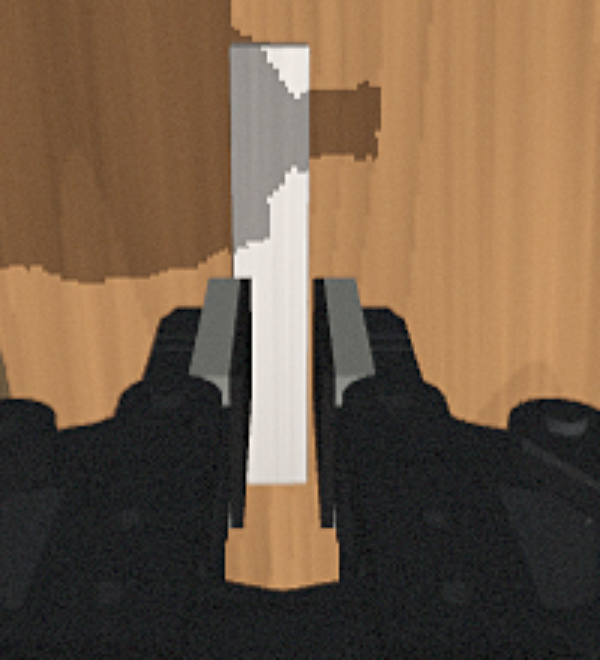

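The tip edges in w3 (304–324, 233) fit a tip about 25 mm behind the stated TCP when projected, so the tips sit higher than I assumed. I'll go down again in small steps and watch the force.

```bash
python3 -m creep '[[[0,0,5,0,0,0,4],[0,0,10,0,0,0,4],[0,0,13,0,0,0,4],[0,0,14,0,0,0,4],[0,0,14.2,0,0,0,4],[0,0,14.5,0,0,0,4],[0,0,14.5,0,0,0,4]]]'
python3 -m creep '[[[0,0,0.2,0,0,0,4],[0,0,0.4,0,0,0,4],[0,0,0.4,0,0,0,4]]]'
python3 -m creep '[[[0,0,0.2,0,0,0,4],[0,0,0.4,0,0,0,4],[0,0,0.4,0,0,0,4]]]'
```

```text
t: 5.15
eef_pos: [0.4751, 0.0866, 0.0007]
orientation: [0.723, 0.691, 0.001, 0.001]
wrist_force: [0.6, -0.2, 0.4]
gripper_width: 0.0398
t: 5.45
eef_pos: [0.4754, 0.0869, -0.003]
orientation: [0.723, 0.691, 0.002, 0.001]
wrist_force: [-0.6, -0.0, -0.6]
gripper_width: 0.0402
t: 5.75
eef_pos: [0.4752, 0.0869, -0.0072]
orientation: [0.723, 0.691, 0.002, 0.001]
wrist_force: [-0.3, -0.2, 0.6]
gripper_width: 0.0398
```

```bash
python3 -m creep '[[[0,0,0.2,0,0,0,4],[0,0,0.4,0,0,0,4],[0,0,0.4,0,0,0,4]]]'
python3 - <<'E'
from h import *
snap('wrist','w4');w=cv2.imread('pics/w4.png');cv2.imwrite('pics/c4.png',cv2.resize(w[140:360,220:420],None,fx=3,fy=3))
E
```

```text
t: 6.05
eef_pos: [0.475, 0.0868, -0.0115]
orientation: [0.723, 0.691, 0.001, 0.0]
wrist_force: [-0.3, -0.3, 0.4]
gripper_width: 0.04
```

View pics/c4.png

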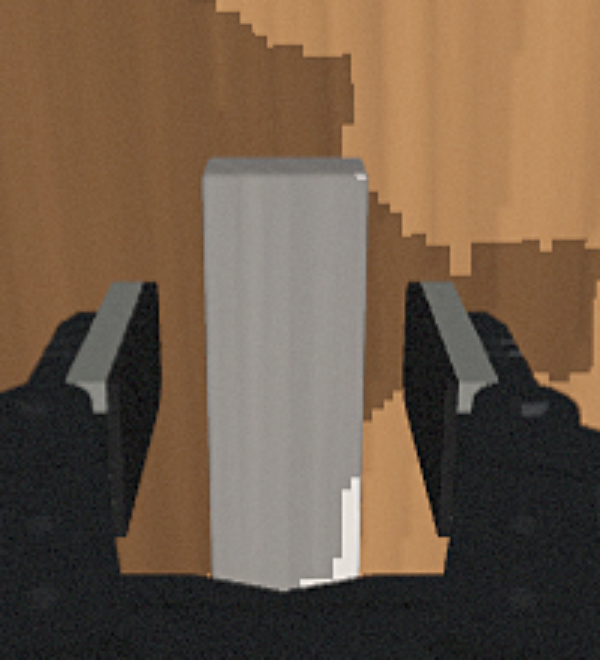

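```bash
python3 -m creep '[[[0,0,0.2,0,0,0,4],[0,0,0.4,0,0,0,4],[0,0,0.4,0,0,0,4]]]'
python3 -m creep '[[[0,0,0.2,0,0,0,4],[0,0,0.3,0,0,0,4],[0,0,0.3,0,0,0,4]]]'
```

```text
t: 6.4
eef_pos: [0.4749, 0.0867, -0.0157]
orientation: [0.723, 0.691, 0.001, 0.0]
wrist_force: [0.7, 1.1, -0.4]
gripper_width: 0.0398
t: 6.7
eef_pos: [0.4748, 0.0867, -0.0189]
orientation: [0.723, 0.691, 0.001, 0.0]
wrist_force: [-0.2, 0.1, 0.1]
gripper_width: 0.0397
```

```bash
python3 -m creep '[[[0,0,0.1,0,0,0,4],[0,0,0.2,0,0,0,4],[0,0,0.2,0,0,0,4]]]'
python3 -m creep '[[[0,0,0.1,0,0,0,4],[0,0,0.2,0,0,0,4],[0,0,0.2,0,0,0,4]]]'
```

```text
t: 7.0
eef_pos: [0.4747, 0.0867, -0.021]
orientation: [0.723, 0.691, 0.001, 0.0]
wrist_force: [-0.7, 0.5, -0.5]
gripper_width: 0.0399
t: 7.3
eef_pos: [0.4749, 0.0868, -0.0218]
orientation: [0.723, 0.691, 0.001, -0.0]
wrist_force: [-5.0, -1.3, 20.2]
gripper_width: 0.0401
```

Contact at TCP z = -0.0215 with the opening at 4 cm, so the tips are about 21 mm behind the reported TCP. Backing off 3 mm and closing.

```bash
python3 -m creep '[[[0,0,-0.3,0,0,0,4],[0,0,-0.3,0,0,0,3],[0,0,-0.3,0,0,0,2],[0,0,-0.3,0,0,0,1],[0,0,-0.3,0,0,0,1],[0,0,-0.3,0,0,0,1],[0,0,-0.3,0,0,0,1]]]'
```

```text
t: 8.0
eef_pos: [0.4752, 0.0868, -0.0183]
orientation: [0.723, 0.691, 0.002, -0.0]
wrist_force: [-2.7, -0.6, 10.6]
gripper_width: 0.0242
```

```bash
python3 -m creep '[[[0,0,-2,0,0,0,1],[0,0,-6,0,0,0,1],[0,0,-11,0,0,-0.14,1],[0,0,-16,0,0,-0.29,1],[-2,0,-21,0,0,-0.44,1],[-4,0,-26,0,0,-0.59,1],[-6,0,-26,0,0,-0.74,1],[-8.7,0,-26,0,0,-0.89,1],[-8.7,0,-26,0,0,-1.04,1],[-8.7,0,-26,0,0,-1.19,1],[-8.7,0,-26,0,0,-1.34,1],[-8.7,0,-26,0,0,-1.49,1]]]'
python3 -m creep '[[[0,0,0,0,0,-0.13,1],[0,0,0,0,0,-0.13,1],[0,0,0,0,0,-0.13,1]]]'
python3 - <<'E'
from h import *
s=arm.read_state();M=R.from_quat(s['orientation']).as_matrix();print(s['eef_pos'],M,s['qpos'])
snap('wrist','w5'); snap('scene','scene5')
E
```

```text
t: 9.2
eef_pos: [0.4701, -0.0008, 0.2409]
orientation: [0.06, 0.998, 0.001, 0.001]
wrist_force: [0.4, -0.1, -2.7]
gripper_width: 0.0242
t: 9.5
eef_pos: [0.4699, -0.0008, 0.2405]
orientation: [-0.003, 1.0, 0.001, 0.0]
wrist_force: [0.8, -0.5, -1.1]
gripper_width: 0.0241
[ 0.4699 -0.0008  0.2405] [[-1.     -0.006   0.0006]
 [-0.006   1.      0.0021]
 [-0.0006  0.0021 -1.    ]] [-0.4707  0.1087  0.4083  1.9392 -0.0506  1.1024  1.5352]
```

View pics/w5.png

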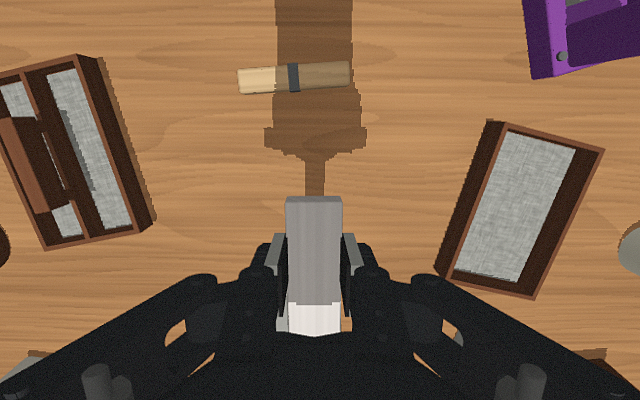

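View pics/scene5.png

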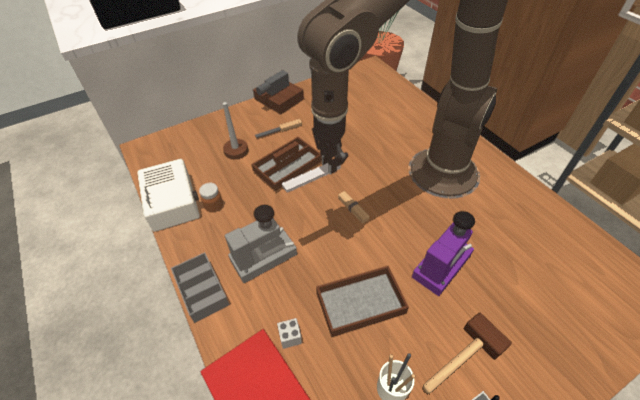

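w5 and scene5 show the bar held level in the jaws, pointing at the press. Now for the press corners from the earlier unobstructed pictures.

```bash
python3 - <<'E'
from h import *
w=cv2.imread('pics/w3.png');cv2.imwrite('pics/p3.png',cv2.resize(w[200:330,410:640],None,fx=3.4,fy=3.4,interpolation=cv2.INTER_CUBIC))
w=cv2.imread('pics/scene0.png');cv2.imwrite('pics/ps.png',cv2.resize(w[195:290,215:310],None,fx=6,fy=6,interpolation=cv2.INTER_CUBIC))
w=cv2.imread('pics/top0.png');cv2.imwrite('pics/pt.png',cv2.resize(w[120:195,300:375],None,fx=8,fy=8,interpolation=cv2.INTER_CUBIC))
E
```

```text
(no output)
```

View pics/p3.png

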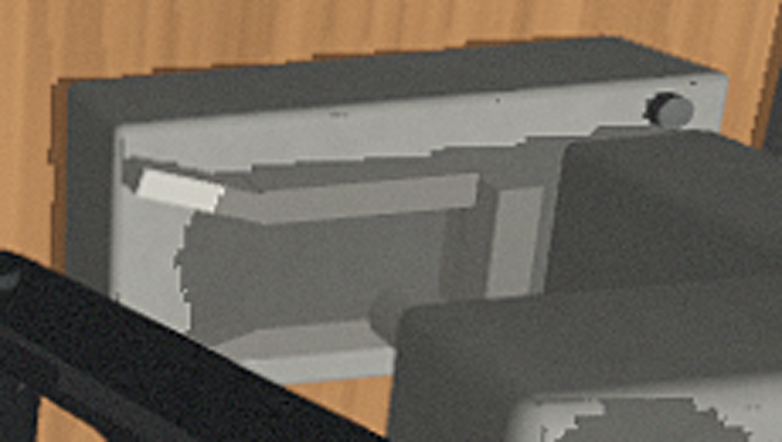

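View pics/ps.png

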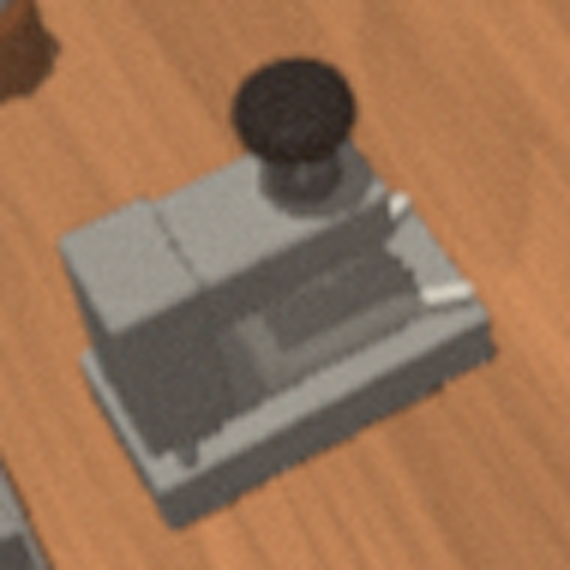

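View pics/pt.png

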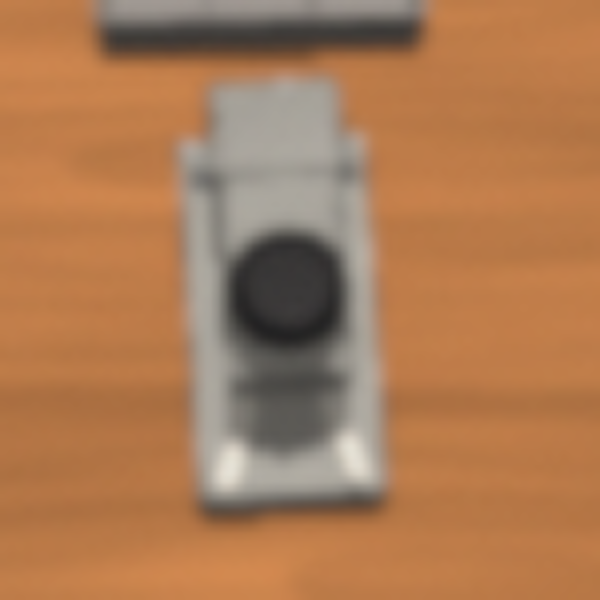

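```bash
python3 - <<'E'
from h import *
def un(p,s,o): return (np.array(p,float)+.5)/s-.5+np.array(o)
def rep(n,FL,RL):
    d=RL-FL;L=np.linalg.norm(d);u=d/L;nrm=np.array([u[1],-u[0]])
    print(n,'FL',FL,'RL',RL,'len',L,'yaw',np.arctan2(u[1],u[0]),'origin',FL+u*.062+nrm*.045)
P=pl('w3',un([[116,126],[727,72]],3.4,[410,200]),.04)[:,:2];rep('w3',*P)
P=pl('scene0',un([[491,316],[165,493]],6,[215,195]),.04)[:,:2];rep('sc',*P)
P=pl('top0',un([[203,498],[183,143],[383,488],[362,137]],8,[300,120]),.04)[:,:2];rep('top',P[0],P[1]);print(P, P.mean(0))
print('knob top', pl('top0',un([[287,290]],8,[300,120]),.2), pl('scene0',un([[294,107]],6,[215,195]),.2))
# mouth tips & channel
print('w3 mouth',pl('w3',un([[140,190],[475,205],[488,297]],3.4,[410,200]),.05))
print('top mouth',pl('top0',un([[229,466],[354,461]],8,[300,120]),.05))
E
```

```text
w3 FL [0.5996 0.0341] RL [0.7738 0.0408] len 0.17436223329441186 yaw 0.03822212122979384 origin [ 0.6633 -0.0085]
sc FL [0.6022 0.0343] RL [0.7753 0.0415] len 0.1732710246618157 yaw 0.041701646112039 origin [ 0.666  -0.0081]
top FL [0.6026 0.0322] RL [0.7771 0.0384] len 0.17462557597872522 yaw 0.03536959491524064 origin [ 0.6662 -0.0105]
[[ 0.6026  0.0322]
 [ 0.7771  0.0384]
 [ 0.6055 -0.0532]
 [ 0.7782 -0.048 ]] [ 0.6909 -0.0076]
knob top [[ 0.6629 -0.0075  0.2   ]] [[ 0.6656 -0.0064  0.2   ]]
w3 mouth [[ 0.603   0.0192  0.05  ]
 [ 0.6979  0.0092  0.05  ]
 [ 0.7063 -0.02    0.05  ]]
top mouth [[ 0.6158  0.0196  0.05  ]
 [ 0.6169 -0.0395  0.05  ]]
```

```bash
python3 -m creep '[[[1.5,-1.5,0,0,0,-0.031,1],[1.5,-1.5,4,0,0,-0.031,1],[1.5,-1.5,8,0,0,-0.031,1],[1.5,-1.5,12,0,0,-0.031,1],[1.5,-1.5,16,0,0,-0.031,1],[1.5,-1.5,20,0,0,-0.031,1],[1.5,-1.5,21.3,0,0,-0.031,1],[1.5,-1.5,21.3,0,0,-0.031,1],[1.5,-1.5,21.3,0,0,-0.031,1]]]'
python3 - <<'E'
from h import *
s=arm.read_state();M=R.from_quat(s['orientation']).as_matrix();print(s['eef_pos'],M[:,0])
snap('scene','scene6');snap('top','top6')
w=cv2.imread('pics/scene6.png');cv2.imwrite('pics/c6.png',cv2.resize(w[150:290,215:375],None,fx=4,fy=4,interpolation=cv2.INTER_CUBIC))
o=np.array([.665,-.0085]);u=np.array([np.cos(.037),np.sin(.037)])
for x in(-.2,-.15,-.105,-.1,-.097,-.095): p=o+u*x;print(x,p,tool([*p,.0265]))
E
```

```text
t: 10.5
eef_pos: [0.4557, -0.0156, 0.0279]
orientation: [-0.018, 1.0, 0.001, 0.001]
wrist_force: [0.9, -0.4, -1.1]
gripper_width: 0.0239
[ 0.4557 -0.0156  0.0279] [-0.9993 -0.0366 -0.0011]
-0.2 [ 0.4651 -0.0159] [-0.8661 -0.0851  0.2303]
-0.15 [ 0.5151 -0.014 ] [-5.866  -0.0867  0.2471]
-0.105 [ 0.5601 -0.0124] [-10.366   -0.0882   0.2622]
-0.1 [ 0.5651 -0.0122] [-10.866   -0.0884   0.2639]
-0.097 [ 0.5681 -0.0121] [-11.166   -0.0885   0.2649]
-0.095 [ 0.5701 -0.012 ] [-11.366   -0.0886   0.2656]
```

View pics/c6.png

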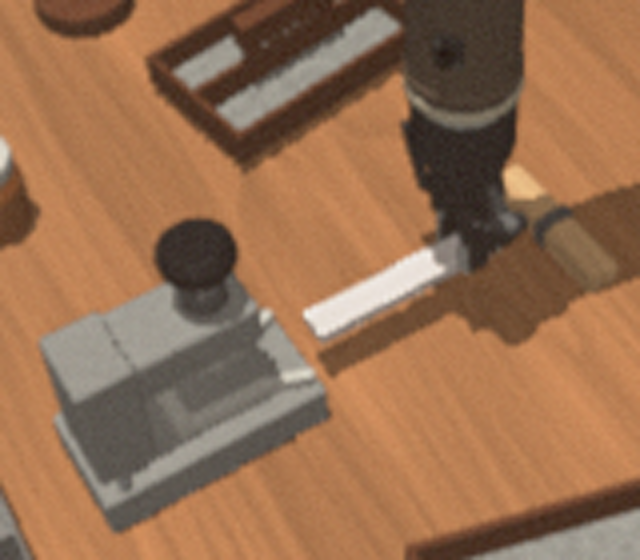

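The bar (c6, tip at 305–316, 314–338) lines up with the press mouth. Quick check of the predicted tip position.

```bash
python3 - <<'E'
from h import *
s=arm.read_state();print(s['eef_pos']);e=s['eef_pos'];u=np.array([.9993,.037,0]);n=np.array([-.037,.9993,0])
for dz in(.0,.0063): print([((proj('scene6',e+u*.132+n*k+[0,0,.0303-dz])[0]-[215,150]+.5)*4-.5).round(0).tolist() for k in(-.013,.013)])
E
```

```text
[ 0.4564 -0.0154  0.0288]
[[304.0, 312.0], [322.0, 336.0]]
[[305.0, 317.0], [323.0, 341.0]]
```

```bash
python3 -m creep '[[[-1,-0.1,0.15,0,0,0,1],[-3,-0.1,0.15,0,0,0,1],[-5,-0.1,0.2,0,0,0,1],[-6.5,-0.1,0.2,0,0,0,1],[-8,-0.1,0.2,0,0,0,1],[-9,-0.1,0.2,0,0,0,1],[-10,-0.1,0.2,0,0,0,1],[-10.5,-0.1,0.2,0,0,0,1],[-10.5,-0.1,0.2,0,0,0,1]]]'
python3 - <<'E'
from h import *
s=arm.read_state();print(s['eef_pos'],R.from_quat(s['orientation']).as_matrix()[:,0])
snap('scene','scene7')
w=cv2.imread('pics/scene7.png');cv2.imwrite('pics/c7.png',cv2.resize(w[150:290,215:375],None,fx=4,fy=4,interpolation=cv2.INTER_CUBIC))
E
```

```text
t: 11.5
eef_pos: [0.562, -0.0124, 0.0272]
orientation: [-0.019, 1.0, 0.001, 0.002]
wrist_force: [-0.3, 0.2, -1.2]
gripper_width: 0.0243
[ 0.562  -0.0124  0.0272] [-0.9993 -0.0373 -0.0039]
```

View pics/c7.png

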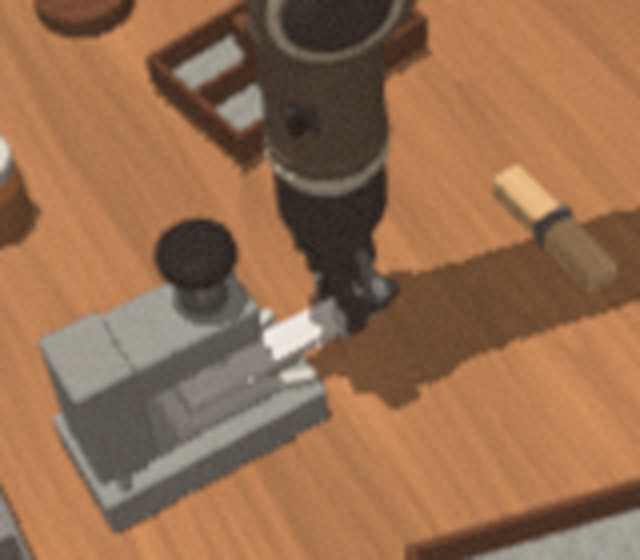

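The bar is in the channel (c7 tip near 185,405). Lowering it, then pushing to the stop.

```bash
python3 -m creep '[[[0,0,0.2,0,0,0,1],[0,0,0.4,0,0,0,1],[0,0,0.5,0,0,0,1]]]'
python3 -m creep '[[[-0.2,0,0,0,0,0,1],[-0.4,0,0,0,0,0,1],[-0.6,0,0,0,0,0,1],[-0.6,0,0,0,0,0,1]]]'
```

```text
t: 11.85
eef_pos: [0.5607, -0.0125, 0.0218]
orientation: [-0.019, 1.0, 0.001, 0.001]
wrist_force: [0.5, 0.1, -1.1]
gripper_width: 0.024
t: 12.25
eef_pos: [0.5667, -0.0122, 0.0217]
orientation: [-0.019, 1.0, 0.001, 0.001]
wrist_force: [-1.0, -0.3, -0.1]
gripper_width: 0.0243
```

```bash
python3 -m creep '[[[-0.2,0,0,0,0,0,1],[-0.3,0,0,0,0,0,1],[-0.3,0,0,0,0,0,1]]]'
python3 -m creep '[[[-0.2,0,0,0,0,0,1],[-0.3,0,0,0,0,0,1],[-0.3,0,0,0,0,0,1]]]'
```

```text
t: 12.55
eef_pos: [0.5667, -0.0122, 0.0216]
orientation: [-0.019, 1.0, 0.002, -0.002]
wrist_force: [-10.8, -0.1, 8.9]
gripper_width: 0.0247
t: 12.85
eef_pos: [0.5665, -0.0122, 0.0215]
orientation: [-0.018, 1.0, 0.002, -0.005]
wrist_force: [-12.0, 0.3, 10.1]
gripper_width: 0.0241
```

The stop was met at TCP x=0.567 (expected 0.568), at 11–12 N. Easing off and releasing.

```bash
python3 -m creep '[[[0.05,0,0,0,0,0,1],[0.05,0,0,0,0,0,2.7],[0.05,0,0,0,0,0,3.2],[0.05,0,0,0,0,0,4],[0.05,0,0,0,0,0,4.5],[0.05,0,0,0,0,0,4.5]]]'
python3 -m creep '[[[0,0,0,0,0,0,4.5],[0,0,0,0,0,0,4.5],[0,0,-3,0,0,0,4.5],[0,0,-7,0,0,0,4.5],[0,0,-12,0,0,0,4.5],[0,0,-17,0,0,0,4.5],[3,0,-22,0,0,0,4.5],[4,0,-26,0,0,0,4.5],[4,0,-26,0,0,0,4.5]]]'
python3 - <<'E'
from h import *
s=arm.read_state();print(s['eef_pos'],R.from_quat(s['orientation']).as_matrix()[:,0])
snap('scene','scene8')
w=cv2.imread('pics/scene8.png');cv2.imwrite('pics/c8.png',cv2.resize(w[180:290,215:345],None,fx=5,fy=5,interpolation=cv2.INTER_CUBIC))
def T(x,z,y=0): return [.665+np.cos(.037)*x-np.sin(.037)*y,-.0085+np.sin(.037)*x+np.cos(.037)*y,z]
P=[T(-.125,.052,.013),T(-.125,.052,-.013),T(-.03,.052,.013)]
print((proj('scene8',P)-[215,180]+.5)*5-.5)
E
```

```text
t: 13.45
eef_pos: [0.5661, -0.0122, 0.0215]
orientation: [-0.018, 1.0, 0.002, -0.005]
wrist_force: [-0.1, -0.7, -0.4]
gripper_width: 0.0452
t: 14.35
eef_pos: [0.5303, -0.0154, 0.2885]
orientation: [-0.018, 1.0, 0.003, 0.0]
wrist_force: [-0.5, 0.3, -0.3]
gripper_width: 0.0451
[ 0.5303 -0.0154  0.2885] [-0.9994 -0.0358 -0.0005]
[[473.0623 238.9432]
 [450.1696 209.5141]
 [332.7872 312.5715]]
```

View pics/c8.png

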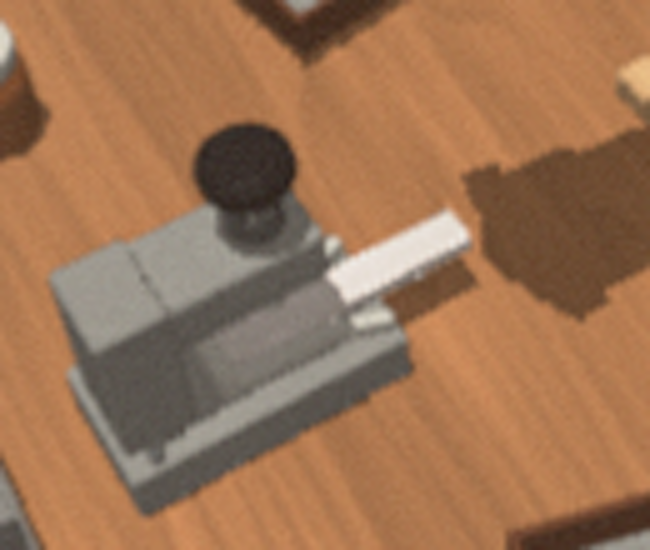

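c8 shows the blank's tail corners at (471,240) and (450,209), exactly where a fully home blank should be. Next the knob, with shut fingers.

```bash
python3 -m creep '[[[-4,0.3,0,0,0,0,0],[-8,0.3,0,0,0,0,0],[-12,0.3,0,0,0,0,0],[-13.4,0.3,0,0,0,0,0],[-13.4,0.3,3,0,0,0,0],[-13.4,0.3,6,0,0,0,0],[-13.4,0.3,7.5,0,0,0,0],[-13.4,0.3,7.5,0,0,0,0]]]'
python3 - <<'E'
from h import *
s=arm.read_state();print(s['eef_pos'],R.from_quat(s['orientation']).as_matrix()[:,2],tool([.6645,-.0075,.2]))
snap('scene','scene9')
w=cv2.imread('pics/scene9.png');cv2.imwrite('pics/c9.png',cv2.resize(w[130:290,215:345],None,fx=4,fy=4,interpolation=cv2.INTER_CUBIC))
E
```

```text
t: 15.2
eef_pos: [0.6616, -0.0063, 0.2067]
orientation: [-0.018, 1.0, 0.003, -0.004]
wrist_force: [0.7, 0.3, -0.5]
gripper_width: -0.0
[ 0.6616 -0.0063  0.2067] [-0.009   0.005  -0.9999] [-0.2885 -0.133   0.6689]
```

View pics/c9.png

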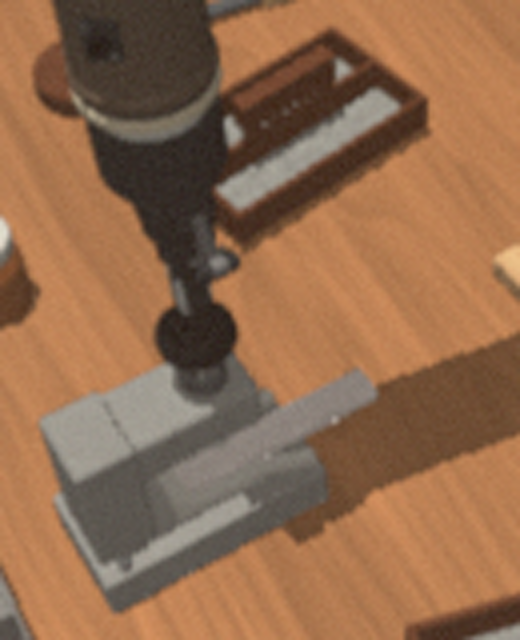

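c9: the fingertips are centred over the knob (196,320). Pressing down.

```bash
python3 -m creep '[[[-0.2,-0.1,0.5,0,0,0,0],[-0.2,-0.1,1,0,0,0,0],[-0.2,-0.1,1.5,0,0,0,0],[-0.2,-0.1,1.5,0,0,0,0]]]'
python3 -m creep '[[[0,0,0.5,0,0,0,0],[0,0,1,0,0,0,0],[0,0,1,0,0,0,0]]]'
python3 -m creep '[[[0,0,0.5,0,0,0,0],[0,0,0.7,0,0,0,0],[0,0,0.7,0,0,0,0]]]'
```

```text
t: 15.65
eef_pos: [0.6645, -0.0073, 0.1936]
orientation: [-0.018, 1.0, 0.003, -0.003]
wrist_force: [0.7, -0.4, -0.5]
gripper_width: -0.0003
t: 15.95
eef_pos: [0.6646, -0.0072, 0.1835]
orientation: [-0.018, 1.0, 0.003, -0.003]
wrist_force: [-0.3, -0.1, 3.5]
gripper_width: -0.0001
t: 16.25
eef_pos: [0.6647, -0.0072, 0.1772]
orientation: [-0.018, 1.0, 0.003, -0.002]
wrist_force: [-1.8, 1.0, 6.5]
gripper_width: 0.0001
```

```bash
python3 -m creep '[[[0,0,0.4,0,0,0,0],[0,0,0.7,0,0,0,0],[0,0,0.7,0,0,0,0]]]'
python3 -m creep '[[[0,0,0.3,0,0,0,0],[0,0,0.5,0,0,0,0],[0,0,0.5,0,0,0,0]]]'
```

```text
t: 16.55
eef_pos: [0.6648, -0.0072, 0.1712]
orientation: [-0.018, 1.0, 0.003, -0.002]
wrist_force: [-3.5, -0.2, 9.6]
gripper_width: 0.0001
t: 16.85
eef_pos: [0.6648, -0.0072, 0.1679]
orientation: [-0.018, 1.0, 0.003, -0.002]
wrist_force: [-4.1, -0.1, 10.1]
gripper_width: 0.0
```

```bash
python3 -m creep '[[[0,0,0.2,0,0,0,0],[0,0,0.3,0,0,0,0],[0,0,0.3,0,0,0,0]]]'
```

```text
t: 17.15
eef_pos: [0.6649, -0.0072, 0.1678]
orientation: [-0.018, 1.0, 0.004, -0.001]
wrist_force: [-6.3, 0.5, 17.8]
gripper_width: -0.0
```

The height no longer changes (0.1678) while the force jumped to 17.8 N, so the plunger is at its stop. Holding it, then rising.

```bash
python3 -m creep '[[[0,0,0.2,0,0,0,0],[0,0,0.2,0,0,0,0],[0,0,0.2,0,0,0,0],[0,0,0.2,0,0,0,0],[0,0,0.2,0,0,0,0]]]'
python3 - <<'E'
from h import *
snap('scene','scene10')
w=cv2.imread('pics/scene10.png');cv2.imwrite('pics/c10.png',cv2.resize(w[130:290,215:345],None,fx=4,fy=4,interpolation=cv2.INTER_CUBIC))
E
python3 -m creep '[[[0,0,-1,0,0,0,0],[0,0,-2,0,0,0,0],[0,0,-4,0,0,0,0],[0,0,-8,0,0,0,0],[0,0,-10,0,0,0,0],[4,0,-12,0,0,0,4.5],[8,0,-12,0,0,0,4.5],[10,0,-12,0,0,0,4.5],[10,0,-12,0,0,0,4.5]]]'
python3 - <<'E'
from h import *
s=arm.read_state();print(s['eef_pos'],s['qpos'],R.from_quat(s['orientation']).as_matrix()[:,0])
snap('scene','scene11')
w=cv2.imread('pics/scene11.png');cv2.imwrite('pics/c11.png',cv2.resize(w[180:290,215:345],None,fx=5,fy=5,interpolation=cv2.INTER_CUBIC))
print(tool([.5665,-.0122,.0215]))
E
```

```text
t: 17.65
eef_pos: [0.6649, -0.0072, 0.1679]
orientation: [-0.018, 1.0, 0.004, -0.0]
wrist_force: [-5.8, 1.0, 13.9]
gripper_width: 0.0002
t: 18.6
eef_pos: [0.5629, -0.0122, 0.2887]
orientation: [-0.018, 1.0, 0.005, -0.0]
wrist_force: [0.0, -0.3, 0.6]
gripper_width: 0.0451
[ 0.5629 -0.0122  0.2887] [-0.4179  0.2554  0.4514  1.6633 -0.1264  1.2512  1.6673] [-0.9994 -0.0357  0.0008]
[-0.1996 -0.3057 26.7108]
```

View pics/c10.png

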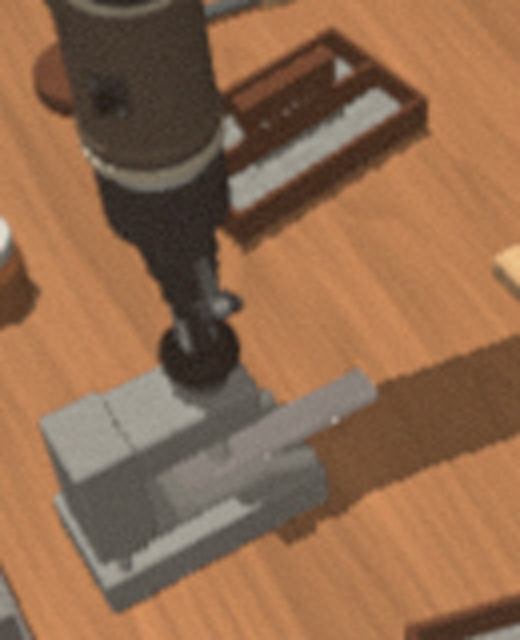

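View pics/c11.png

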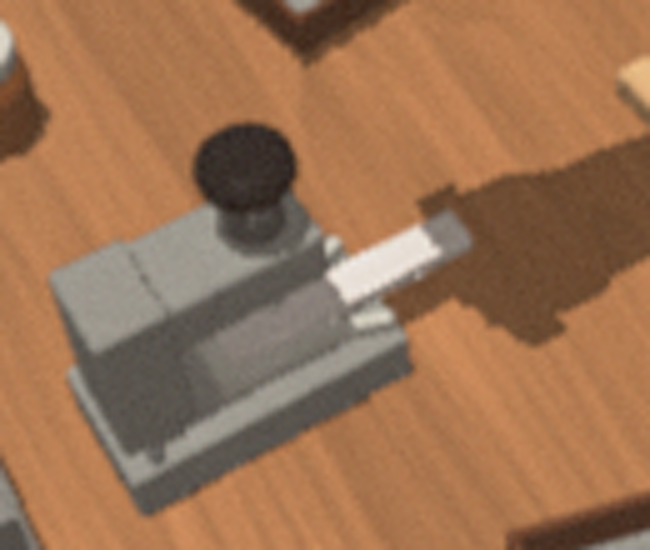

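```bash
python3 - <<'E'
from h import *
s=arm.read_state();A=R.from_quat(s['orientation']);c,n=np.cos(.037),np.sin(.037)
G=R.from_matrix(np.array([[-c,-n,0],[-n,c,0],[0,0,-1]]))
print((A.inv()*G).as_rotvec(), tool([.5665,-.0122,.022]), tool([.5665,-.0122,.1]))
E
```

```text
[ 0.0093  0.0001 -0.0006] [-0.1996 -0.3052 26.6608] [-0.2002 -0.2324 18.8611]
```

```bash
python3 -m creep '[[[-0.2,-0.1,5,0.009,0,0,4.5],[-0.2,-0.1,10,0.009,0,0,4.5],[-0.2,-0.2,15,0.009,0,0,4.5],[-0.2,-0.2,19,0.009,0,0,4.5],[-0.2,-0.25,22,0.009,0,0,4.5],[-0.2,-0.3,25,0.009,0,0,4.5],[-0.2,-0.3,26.2,0.009,0,0,4.5],[-0.2,-0.3,26.6,0.009,0,0,4.5],[-0.2,-0.3,26.6,0.009,0,0,4.5],[-0.2,-0.3,26.6,0.009,0,0,4.5]]]'
```

```text
t: 19.65
eef_pos: [0.5677, -0.0122, 0.0239]
orientation: [-0.018, 1.0, 0.0, 0.001]
wrist_force: [0.5, -0.3, -0.1]
gripper_width: 0.0449
```

```bash
python3 -m creep '[[[0.1,0,0.2,0,0,0,4.5],[0.1,0,0.25,0,0,0,3.2],[0.1,0,0.25,0,0,0,2],[0.1,0,0.25,0,0,0,1],[0.1,0,0.25,0,0,0,1],[0.1,0,0.25,0,0,0,1],[0.1,0,0.25,0,0,0,1]]]'
python3 -m creep '[[[0,0,-0.2,0,0,0,1],[0,0,-0.3,0,0,0,1],[1,0,-0.3,0,0,0,1],[2.5,0,-0.3,0,0,0,1],[4.5,0,-0.3,0,0,0,1],[6.5,0,-0.3,0,0,0,1],[8.5,0,-0.3,0,0,0,1],[10.5,0,-0.3,0,0,0,1],[11.5,0,-0.3,0,0,0,1],[11.5,0,-0.3,0,0,0,1]]]'
python3 - <<'E'
from h import *
s=arm.read_state();print(s['eef_pos'],s['qpos'],R.from_quat(s['orientation']).as_matrix()[:,0])
snap('scene','scene12')
w=cv2.imread('pics/scene12.png');cv2.imwrite('pics/c12.png',cv2.resize(w[150:350,215:415],None,fx=3,fy=3,interpolation=cv2.INTER_CUBIC))
E
```

```text
t: 20.35
eef_pos: [0.5671, -0.0121, 0.0219]
orientation: [-0.018, 1.0, 0.0, 0.001]
wrist_force: [-0.8, 0.7, 5.9]
gripper_width: 0.0241
t: 21.35
eef_pos: [0.4504, -0.0164, 0.0244]
orientation: [-0.018, 1.0, 0.001, 0.001]
wrist_force: [0.5, 0.2, -1.5]
gripper_width: 0.0242
[ 0.4504 -0.0164  0.0244] [-0.3636  0.41    0.359   2.2001 -0.2648  0.5694  1.7991] [-0.9993 -0.0361 -0.0016]
```

View pics/c12.png

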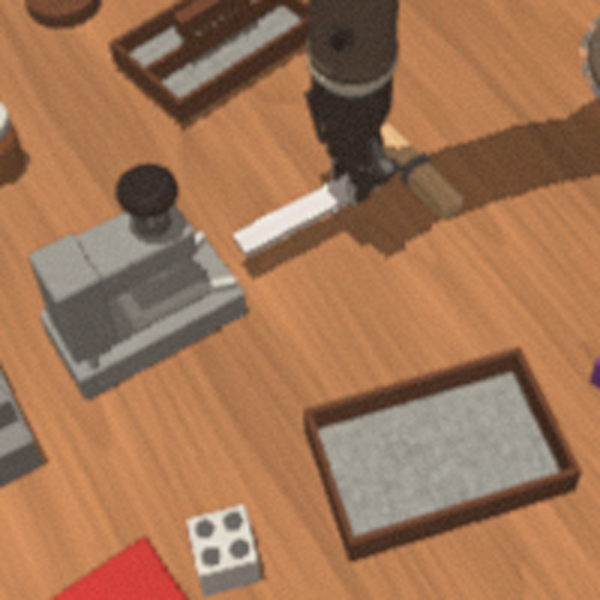

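c12: the blank is out and held, and the knob is up (147,187). Now the tray pose, from the rim corners.

```bash
python3 - <<'E'
from h import *
def un(p,s,o): return (np.array(p,float)+.5)/s-.5+np.array(o)
def rep(n,P):
    P=P[:,:2];c=P.mean(0);l1=P[1]-P[0];l2=P[2]-P[3];w1=P[3]-P[0];w2=P[2]-P[1]
    a=lambda v:np.arctan2(v[1],v[0])
    print(n,P.tolist(),'c',c,'len',[round(float(np.linalg.norm(v)),4) for v in(l1,l2,w1,w2)],'az',a(l1+l2),a(w1+w2)-np.pi/2)
# w1: order BL,BR,TR,TL (long axis BL->BR)  image right=+x,up=+y
rep('w1',pl('w1',un([[55,358],[545,474],[644,151],[125,15]],3.5,[270,0]),.04))
# scene: near-robot-right ... P0 (520,351) low x low y
rep('sc',pl('scene12',un([[520,351],[306,411],[352,550],[578,474]],3,[215,150]),.04))
t=cv2.imread('pics/top0.png');cv2.imwrite('pics/tt.png',cv2.resize(t[165:245,235:300],None,fx=8,fy=8,interpolation=cv2.INTER_CUBIC))
w=cv2.imread('pics/scene12.png');cv2.imwrite('pics/st.png',cv2.resize(w[260:345,305:415],None,fx=7,fy=7,interpolation=cv2.INTER_CUBIC))
E
```

```text
w1 [[0.41094646369588317, 0.21786150318001601], [0.6152320370692268, 0.17123918709802993], [0.6435030571433582, 0.2961280871304462], [0.44044644950451617, 0.3433517495017247]] c [0.5275 0.2571] len [0.2095, 0.2085, 0.1289, 0.128] az -0.22643506321568455 -0.22676548909350447
sc [[0.41570508439365256, 0.22135545673750717], [0.6154721417776421, 0.1723343196633822], [0.6468284963463632, 0.3006443809423494], [0.446106187589085, 0.3435278373308972]] c [0.531  0.2595] len [0.2057, 0.2053, 0.1259, 0.1321] az -0.22557515458023722 -0.2417327853833744
```

View pics/tt.png

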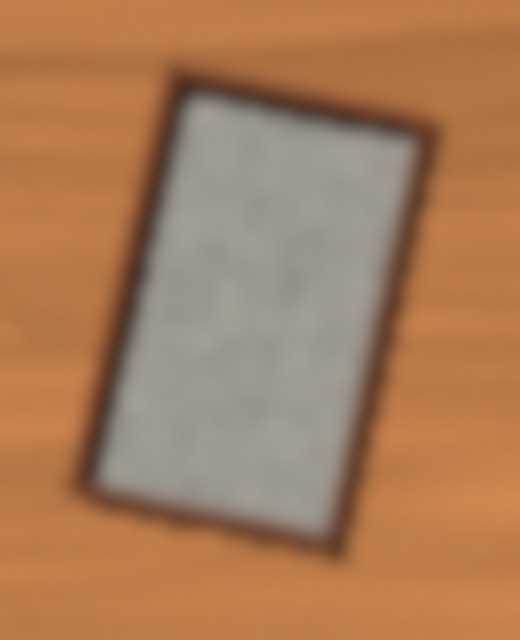

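View pics/st.png

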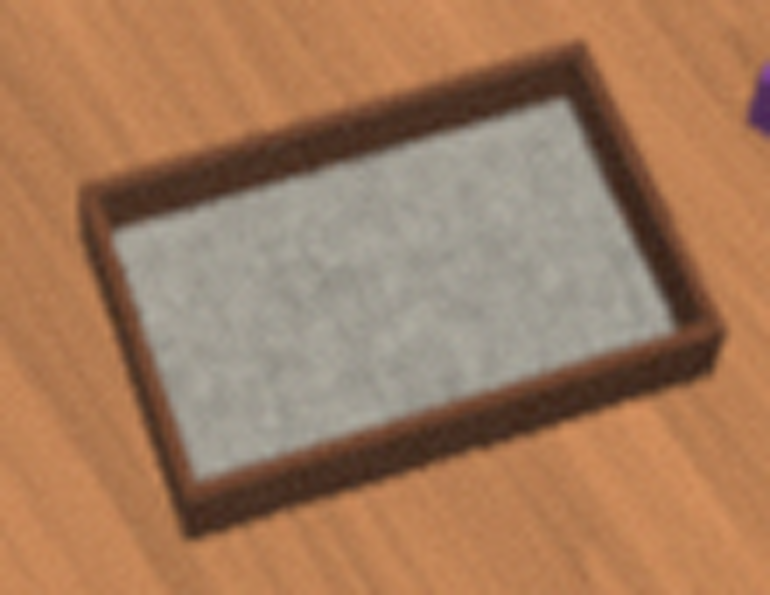

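```bash
python3 - <<'E'
from h import *
print(tool([.4773,.2687,.11]),tool([.4773,.2687,.02]))
E
```

```text
[-3.5842 28.3916 -8.4931] [-3.5536 28.384   0.5068]
```

```bash
python3 -m creep '[[[0,0,-4,0,0,0,1],[0,0,-8,0,0,0,1],[-0.5,4,-8.5,0,0,0.05,1],[-1,8,-8.5,0,0,0.1,1],[-1.5,12,-8.5,0,0,0.15,1],[-2,16,-8.5,0,0,0.2,1],[-2.5,20,-8.5,0,0,0.264,1],[-3,24,-8.5,0,0,0.264,1],[-3.6,28.4,-8.5,0,0,0.264,1],[-3.6,28.4,-8.5,0,0,0.264,1],[-3.6,28.4,-8.5,0,0,0.264,1]]]'
python3 - <<'E'
from h import *
s=arm.read_state();print(s['eef_pos'],s['qpos'],R.from_quat(s['orientation']).as_matrix()[:,0],tool([.4773,.2687,-.01]))
snap('scene','scene13')
w=cv2.imread('pics/scene13.png');cv2.imwrite('pics/c13.png',cv2.resize(w[180:350,265:435],None,fx=3.5,fy=3.5,interpolation=cv2.INTER_CUBIC))
E
```

```text
t: 22.5
eef_pos: [0.4778, 0.2704, 0.1097]
orientation: [0.112, 0.994, 0.001, 0.002]
wrist_force: [-0.2, -0.0, -0.7]
gripper_width: 0.0239
[0.4778 0.2704 0.1097] [-0.902   0.4072  0.3832  1.914  -0.196   0.8532  0.9279] [-0.9748  0.2229 -0.0034] [ 0.0498 -0.1889 11.9672]
```

View pics/c13.png

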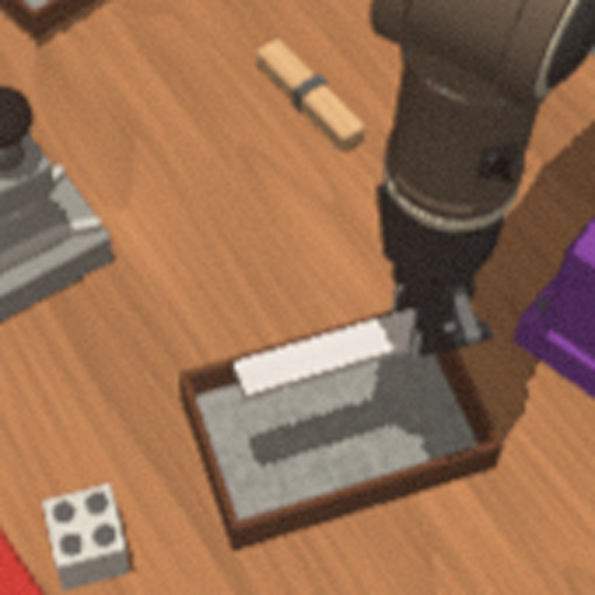

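The bar is above the tray and parallel to it. Lowering with force checks.

```bash
python3 -m creep '[[[0,-0.2,3,0,0,0,1],[0,-0.2,6,0,0,0,1],[0,-0.2,8,0,0,0,1],[0,-0.2,9.5,0,0,0,1],[0,-0.2,10.5,0,0,0,1],[0,-0.2,11.2,0,0,0,1],[0,-0.2,11.2,0,0,0,1]]]'
python3 -m creep '[[[0,0,0.2,0,0,0,1],[0,0,0.4,0,0,0,1],[0,0,0.4,0,0,0,1]]]'
```

```text
t: 23.25
eef_pos: [0.4778, 0.2661, -0.0027]
orientation: [0.114, 0.994, -0.0, 0.001]
wrist_force: [0.4, 0.1, -0.5]
gripper_width: 0.0241
t: 23.55
eef_pos: [0.4779, 0.2662, -0.0064]
orientation: [0.114, 0.994, 0.0, 0.002]
wrist_force: [0.6, -0.5, -1.1]
gripper_width: 0.0244
```

```bash
python3 -m creep '[[[0,0,0.2,0,0,0,1],[0,0,0.4,0,0,0,1],[0,0,0.4,0,0,0,1]]]'
```

```text
t: 23.85
eef_pos: [0.4778, 0.2662, -0.0106]
orientation: [0.114, 0.994, 0.0, 0.001]
wrist_force: [0.5, 0.1, -1.1]
gripper_width: 0.0241
```

```bash
python3 -m creep '[[[0,0,0.1,0,0,0,1],[0,0,0.2,0,0,0,1],[0,0,0.2,0,0,0,1]]]'
```

```text
t: 24.15
eef_pos: [0.4779, 0.2663, -0.0116]
orientation: [0.114, 0.994, 0.0, 0.001]
wrist_force: [-2.5, -1.2, 11.7]
gripper_width: 0.0239
```

```bash
python3 -m creep '[[[0,0,-0.1,0,0,0,2],[0,0,-0.1,0,0,0,3],[0,0,-0.1,0,0,0,4],[0,0,-0.1,0,0,0,4],[0,0,-3,0,0,0,4],[0,0,-7,0,0,0,4],[0,0,-12,0,0,0,4],[-3,0,-17,0,0,0,4],[-7,0,-22,0,0,0,4],[-10,0,-26,0,0,0,4],[-14,0,-26,0,0,0,4],[-14,0,-26,0,0,0,4]]]'
python3 -m creep '[[[0,0,0,0,0,0,4],[0,0,0,0,0,0,4]]]'
python3 - <<'E'
from h import *
s=arm.read_state();print(s['eef_pos'],s['qpos'],R.from_quat(s['orientation']).as_matrix()[:,0])
snap('wrist','w14')
E
```

```text
t: 25.35
eef_pos: [0.6188, 0.2319, 0.2516]
orientation: [0.116, 0.993, 0.001, 0.005]
wrist_force: [0.2, -0.3, -0.9]
gripper_width: 0.0399
t: 25.55
eef_pos: [0.6185, 0.2316, 0.2509]
orientation: [0.116, 0.993, 0.0, 0.004]
wrist_force: [-0.7, 0.3, -0.8]
gripper_width: 0.0403
[0.6185 0.2316 0.2509] [-0.739   0.4603  0.4517  1.4817 -0.2033  1.2384  1.075 ] [-0.9731  0.2302 -0.0086]
```

View pics/w14.png

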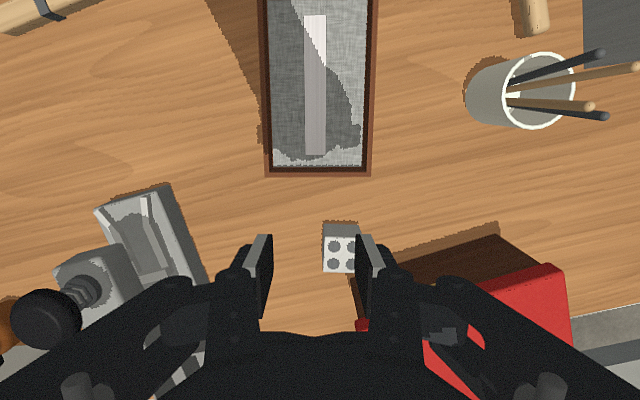

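w14 shows the blank lying flat in the tray (314,85), with the tray's far end cut off. Stepping back for a full view.

```bash
python3 -m creep '[[[4,0,-3,0,0,0,4],[8,0,-6,0,0,0,4],[10,0,-8,0,0,0,4],[10,0,-8,0,0,0,4],[10,0,-8,0,0,0,4]]]'
python3 - <<'E'
from h import *
s=arm.read_state();print(s['eef_pos'],s['qpos'],R.from_quat(s['orientation']).as_matrix()[:,0])
snap('wrist','w15');w=cv2.imread('pics/w15.png');cv2.imwrite('pics/c15.png',cv2.resize(w[0:240,220:460],None,fx=2.5,fy=2.5,interpolation=cv2.INTER_CUBIC))
E
```

```text
t: 26.1
eef_pos: [0.5189, 0.2558, 0.3298]
orientation: [0.114, 0.993, 0.001, 0.004]
wrist_force: [0.0, 0.3, -1.0]
gripper_width: 0.0396
[0.5189 0.2558 0.3298] [-0.8997  0.2565  0.4548  1.5675 -0.112   1.3365  0.909 ] [-0.9738  0.2271 -0.0077]
```

View pics/c15.png

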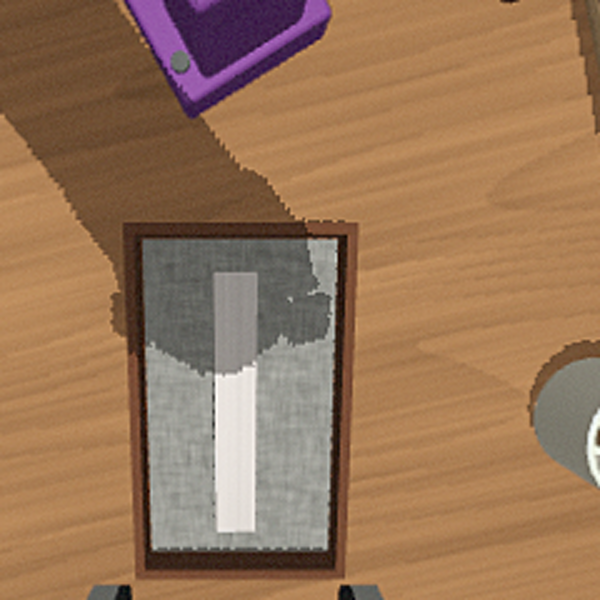

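```bash
cat >> h.py <<'E'
def un(p,s,o): return (np.array(p,float)+.5)/s-.5+np.array(o)
def rep(n,P):
    P=P[:,:2];c=P.mean(0);l1=P[1]-P[0];l2=P[2]-P[3];w1=P[3]-P[0];w2=P[2]-P[1]
    a=lambda v:np.arctan2(v[1],v[0])
    print(n,P.tolist(),'c',c,'len',[round(float(np.linalg.norm(v)),4) for v in(l1,l2,w1,w2)],'az',a(l1+l2),a(w1+w2)-np.pi/2)
E
python3 - <<'E'
from h import *
rep('w15',pl('w15',un([[123,224],[136,580],[346,578],[358,222]],2.5,[220,0]),.04))
print('blank',pl('w15',un([[214,272],[257,272],[254,532],[217,533]],2.5,[220,0]),.018).mean(0))
# rough top tray from scene12
print(pl('top0',[[413,218]],.04))
E
```

```text
w15 [[0.41087118814331025, 0.21794582787879724], [0.6151962045880213, 0.17031625322578017], [0.6437988067730896, 0.2976456217862331], [0.4393543335133248, 0.3443015851199242]] c [0.5273 0.2576] len [0.2098, 0.2097, 0.1295, 0.1305] az -0.22669227485282634 -0.22133918351801873
blank [0.528  0.2543 0.018 ]
[[ 0.4571 -0.2961  0.04  ]]
```

The low tray measures (0.5273, 0.2576), azimuth -0.226 (w1 agrees), and the blank is at (0.528, 0.254) in it. Next, moving above the handled tray.

```bash
python3 - <<'E'
from h import *
print(tool([.457,-.296,.33]))
E
```

```text
[ -6.5252 -55.0735  -0.1135]
```

```bash
python3 -m creep '[[[-0.5,-4.6,0,0,0,-0.04,4.5],[-1,-9.2,0,0,0,-0.08,4.5],[-1.6,-13.8,0,0,0,-0.12,4.5],[-2.2,-18.4,0,0,0,-0.16,4.5],[-2.7,-23,0,0,0,-0.2,4.5],[-3.3,-27.6,0,0,0,-0.24,4.5],[-3.8,-32.2,0,0,0,-0.28,4.5],[-4.4,-36.8,0,0,0,-0.32,4.5],[-4.9,-41.4,0,0,0,-0.36,4.5],[-5.5,-46,0,0,0,-0.4,4.5],[-6,-50.6,0,0,0,-0.44,4.5],[-6.5,-55,0,0,0,-0.46,4.5]]]'
python3 -m creep '[[[0,0,0,0,0,0,4.5],[0,0,0,0,0,0,4.5],[0,0,0,0,0,0,4.5]]]'
python3 - <<'E'
from h import *
s=arm.read_state();print(s['eef_pos'],s['qpos'],R.from_quat(s['orientation']).as_matrix())
snap('wrist','w16')
E
```

```text
t: 27.35
eef_pos: [0.4559, -0.2977, 0.3276]
orientation: [-0.115, 0.993, -0.001, 0.003]
wrist_force: [1.2, 0.5, -1.1]
gripper_width: 0.0456
t: 27.65
eef_pos: [0.4559, -0.2969, 0.3264]
orientation: [-0.115, 0.993, -0.0, 0.002]
wrist_force: [-0.3, -0.2, -0.5]
gripper_width: 0.0449
[ 0.4559 -0.2969  0.3264] [-0.169   0.2245  0.8114  1.6639 -0.1693  1.3226  2.4721] [[-0.9736 -0.2281  0.0032]
 [-0.2281  0.9736  0.    ]
 [-0.0031 -0.0007 -1.    ]]
```

View pics/w16.png

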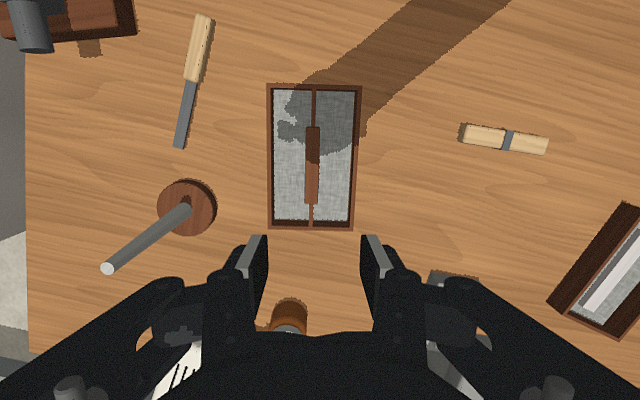

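```bash
python3 - <<'E'
from h import *
w=cv2.imread('pics/w16.png');cv2.imwrite('pics/c16.png',cv2.resize(w[75:240,255:375],None,fx=3.5,fy=3.5,interpolation=cv2.INTER_CUBIC))
E
```

```text
(no output)
```

View pics/c16.png

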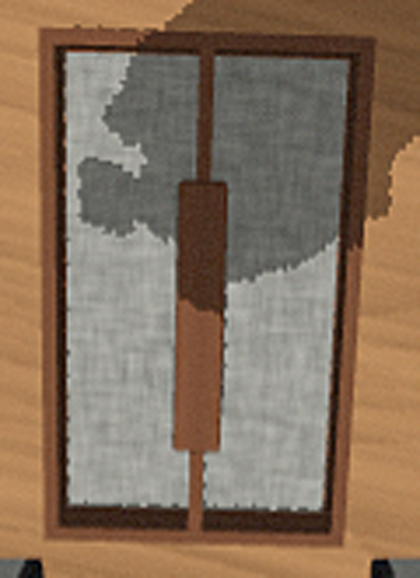

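w16/c16 show the handled tray rim corners at crop (39,29), (376,38), (342,546), (45,540), and the grip bar at (178–228, 181–452).

```bash
python3 - <<'E'
from h import *
rep('rim',pl('w16',un([[39,29],[45,540],[342,546],[376,38]],3.5,[255,75]),.045))
rep('bar',pl('w16',un([[178,181],[172,450],[219,452],[228,182]],3.5,[255,75]),.092))
E
```

```text
rim [[0.36773096268390204, -0.38414859885291314], [0.5730569389474003, -0.3420415716075076], [0.5464041684556482, -0.21574847167912603], [0.3414448836224355, -0.25691500725534616]] c [ 0.4572 -0.2997] len [0.2096, 0.2091, 0.1299, 0.1291] az 0.20024492366001534 0.2058519616524137
bar [[0.4093331092842211, -0.3185892870090511], [0.5070807942204815, -0.29881401901613674], [0.5037959473023292, -0.2812703470797349], [0.40563065142338256, -0.3011815545795514]] c [ 0.4565 -0.3   ] len [0.0997, 0.1002, 0.0178, 0.0178] az 0.19986736569476232 0.19731368400158344
```

```bash
python3 -m creep '[[[0,-0.3,4,0,0,0.03,4.5],[0,-0.3,8,0,0,0.03,4.5],[0,-0.3,12,0,0,0.03,4.5],[0,-0.3,16,0,0,0.03,4.5],[0,-0.3,20,0,0,0.03,4.5],[0,-0.3,23,0,0,0.03,4.5],[0,-0.3,23,0,0,0.03,4.5],[0,-0.3,23,0,0,0.03,4.5]]]'
python3 - <<'E'
from h import *
s=arm.read_state();A=R.from_quat(s['orientation']);c,n=np.cos(.2),np.sin(.2)
G=R.from_matrix(np.array([[-c,-n,0],[-n,c,0],[0,0,-1]]))
print(s['eef_pos'],(A.inv()*G).as_rotvec(), tool([.457,-.300,.046]))
snap('wrist','w17')
E
```

```text
t: 28.5
eef_pos: [0.4583, -0.2986, 0.0972]
orientation: [-0.101, 0.995, -0.0, 0.002]
wrist_force: [0.5, -0.1, 0.8]
gripper_width: 0.0447
[ 0.4583 -0.2986  0.0972] [-0.0004  0.0032  0.0028] [ 0.1722 -0.108   5.1208]
```

View pics/w17.png

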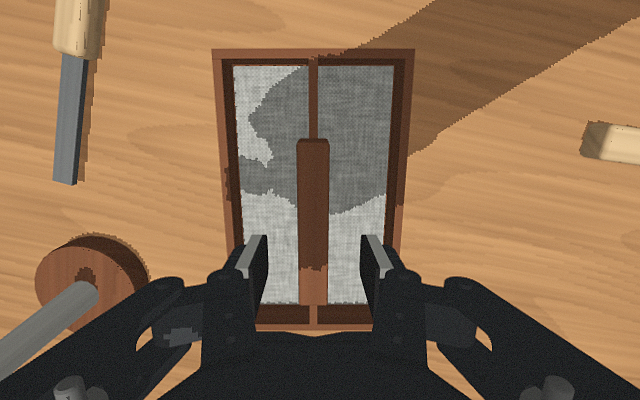

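w17: the grip bar is centred between the fingers (313,220). The mandrel is to the left with clearance. Descending and gripping.

```bash
python3 -m creep '[[[0.15,-0.1,2,0,0,0,4.5],[0.15,-0.1,4,0,0,0,4.5],[0.15,-0.1,5,0,0,0,4.5],[0.15,-0.1,5.1,0,0,0,4.5],[0.15,-0.1,5.1,0,0,0,4.5]]]'
python3 -m creep '[[[0,0,0,0,0,0,3],[0,0,0,0,0,0,2],[0,0,0,0,0,0,0.5],[0,0,0,0,0,0,0.5],[0,0,0,0,0,0,0.5],[0,0,0,0,0,0,0.5]]]'
python3 -c "
from h import *
s=arm.read_state();M=R.from_quat(s['orientation']).as_matrix();print(s['eef_pos'],np.arctan2(-M[1,0],-M[0,0]),tool([.457,-.3,.046]))"
```

```text
t: 29.05
eef_pos: [0.4585, -0.301, 0.0482]
orientation: [-0.101, 0.995, -0.001, 0.003]
wrist_force: [-0.0, -0.4, 0.8]
gripper_width: 0.0448
t: 29.65
eef_pos: [0.459, -0.3003, 0.049]
orientation: [-0.101, 0.995, -0.0, 0.004]
wrist_force: [-1.5, 3.1, 7.6]
gripper_width: 0.0167
[ 0.459  -0.3003  0.049 ] 0.2031493816719749 [0.1936 0.0707 0.2937]
```

```bash
python3 -m creep '[[[0,0,-1,0,0,0,0.5],[0,0,-3,0,0,0,0.5],[0,0,-6,0,0,0,0.5],[0,0,-9,0,0,0,0.5],[0,0,-12,0,0,0,0.5],[0,0,-15,0,0,0,0.5],[0,0,-17,0,0,0,0.5],[0,0,-17,0,0,0,0.5]]]'
python3 - <<'E'
from h import *
s=arm.read_state();M=R.from_quat(s['orientation']).as_matrix();print(s['eef_pos'],M,tool([.47,-.02,.22]),tool([.5274,.2574,.22]))
snap('wrist','w18')
E
```

```text
t: 30.45
eef_pos: [0.4586, -0.3016, 0.2218]
orientation: [-0.101, 0.995, -0.002, 0.006]
wrist_force: [0.0, 0.6, -3.9]
gripper_width: 0.017
[ 0.4586 -0.3016  0.2218] [[-0.9795 -0.201   0.0119]
 [-0.201   0.9796 -0.0021]
 [-0.0113 -0.0045 -0.9999]] [-6.7759 27.3576  0.1362] [-17.9747  53.3777   0.1462]
```

View pics/w18.png

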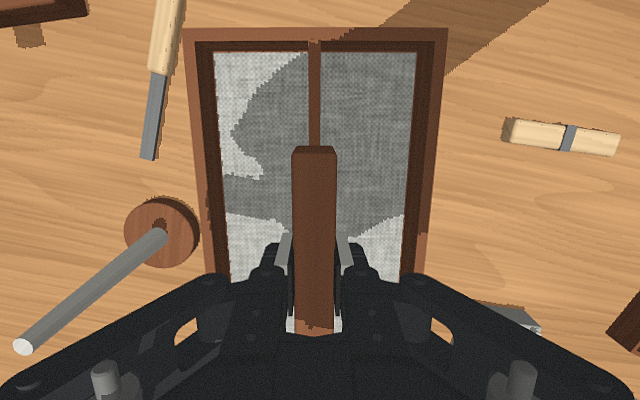

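```bash
python3 -m creep '[[[-1,2,0,0,0,0.03,0.5],[-2,5,0,0,0,0.06,0.5],[-3,9,0,0,0,0.09,0.5],[-4,13,0,0,0,0.12,0.5],[-5,17,0,0,0,0.15,0.5],[-5.8,21,0,0,0,0.18,0.5],[-6.5,25,0,0,0,0.21,0.5],[-7.5,29,0,0,0,0.24,0.5],[-9.5,33,0,0,0,0.27,0.5],[-11,37,0,0,0,0.3,0.5],[-12.7,41,0,0,0,0.34,0.5],[-14.4,45,0,0,0,0.38,0.5]]]'
python3 - <<'E'
from h import *
s=arm.read_state();A=R.from_quat(s['orientation']);c,n=np.cos(-.2265),np.sin(-.2265)
G=R.from_matrix(np.array([[-c,-n,0],[-n,c,0],[0,0,-1]]))
print(s['eef_pos'],s['wrist_force'],(A.inv()*G).as_rotvec(), tool([.5293,.2570,.2]))
E
```

```text
t: 31.7
eef_pos: [0.5074, 0.1704, 0.2183]
orientation: [0.089, 0.996, -0.001, 0.004]
wrist_force: [0.4, -0.5, -3.1]
gripper_width: 0.0166
[0.5074 0.1704 0.2183] [ 0.4171 -0.4768 -3.0672] [-0.0005  0.0077  0.0477] [-0.5983  8.9072  1.8286]
```

```bash
python3 -m creep '[[[-0.2,3,0,0,0,0.02,0.5],[-0.4,6,0,0,0.008,0.04,0.5],[-0.6,8,0,0,0.008,0.048,0.5],[-0.6,8.9,0,0,0.008,0.048,0.5],[-0.6,8.9,0,0,0.008,0.048,0.5],[-0.6,8.9,0,0,0.008,0.048,0.5],[-0.6,8.9,0,0,0.008,0.048,0.5]]]'
python3 - <<'E'
from h import *
s=arm.read_state();A=R.from_quat(s['orientation']);c,n=np.cos(-.2265),np.sin(-.2265)
G=R.from_matrix(np.array([[-c,-n,0],[-n,c,0],[0,0,-1]]))
print(s['eef_pos'],s['wrist_force'],(A.inv()*G).as_rotvec(), tool([.5293,.2570,.2]))
snap('wrist','w19');snap('scene','scene19')
w=cv2.imread('pics/w19.png');cv2.imwrite('pics/c19.png',cv2.resize(w[0:300,160:480],None,fx=2,fy=2,interpolation=cv2.INTER_CUBIC))
w=cv2.imread('pics/scene19.png');cv2.imwrite('pics/s19.png',cv2.resize(w[180:350,265:465],None,fx=3.5,fy=3.5,interpolation=cv2.INTER_CUBIC))
E
```

```text
t: 32.4
eef_pos: [0.5291, 0.2551, 0.2182]
orientation: [0.114, 0.993, -0.0, -0.0]
wrist_force: [-0.7, 0.1, -4.0]
gripper_width: 0.0164
[0.5291 0.2551 0.2182] [-0.6582  0.1277 -3.9503] [-0.001  -0.0005 -0.0023] [0.022  0.1878 1.8209]
```

View pics/c19.png

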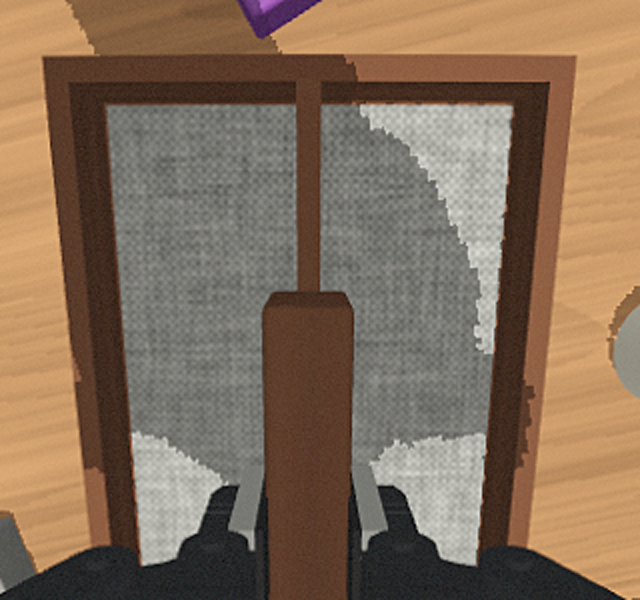

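View pics/s19.png

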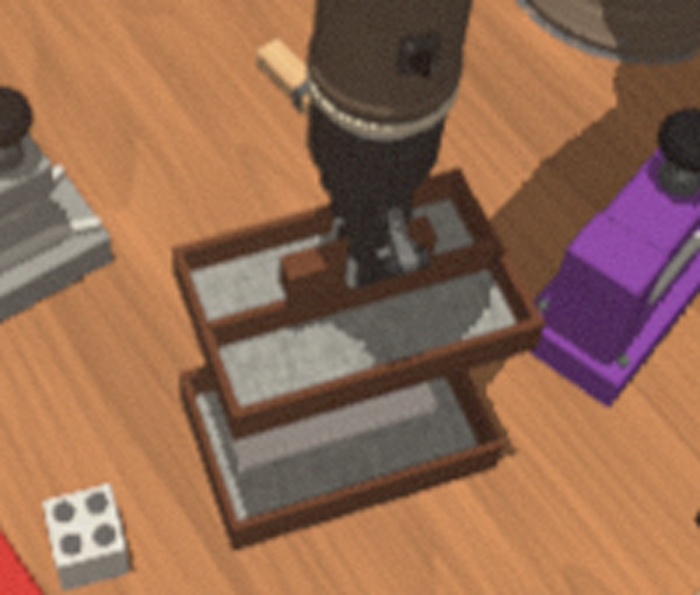

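w19 shows the tray held square in the jaws, with rim corners at crop (43,58) and (577,57). s19 shows it above the low tray. Checking its pose in the hand.

```bash
python3 - <<'E'
from h import *
c=np.load('pics/w19.npz')
p=un([[43,58],[577,57]],2,[160,0])
for z in(.2092,.2142,.2192):
    P=pl('w19',p,z); d=P[1]-P[0];w=np.linalg.norm(d); a=np.arctan2(d[1],d[0])-np.pi/2
    u=np.array([np.cos(a),np.sin(a)]); print(z,'w',w,'yaw',a,'centre',P.mean(0)[:2]+u*.105)
s=arm.read_state();print(s['eef_pos'])
# far (+x) rim partially seen side edges rows: left rim outer near (97,540) , right (512,540)
P=pl('w19',un([[93,500],[523,500]],2,[160,0]),.2142);print(P,np.linalg.norm(P[1]-P[0]))
E
```

```text
0.2092 w 0.1346517933744183 yaw -0.22828522879799262 centre [0.5263 0.2559]
0.2142 w 0.13074570913652736 yaw -0.22828522879799262 centre [0.5275 0.2556]
0.2192 w 0.12683962489863643 yaw -0.22828522879799285 centre [0.5287 0.2553]
[0.5292 0.2557 0.2185]
[[0.5251 0.1911 0.2142]
 [0.5536 0.3133 0.2142]] 0.12545759735663287
```

```bash
python3 - <<'E'
from h import *
w=cv2.imread('pics/w19.png');a=w[180:280,190:250];b=w[180:280,390:450]
cv2.imwrite('pics/z19.png',cv2.resize(np.hstack([a,b]),None,fx=5,fy=5,interpolation=cv2.INTER_CUBIC))
E
```

```text
(no output)
```

View pics/z19.png

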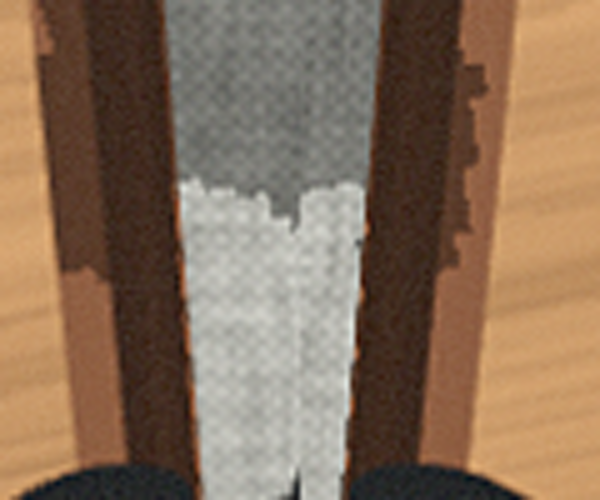

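```bash
python3 - <<'E'
from h import *
for z in(.2042,.2092,.2142):
    P=pl('w19',[[203.3,249.7],[426,249.7]],z);print(z,np.linalg.norm(P[1]-P[0]),P.mean(0))
print(proj('w19',[[.5291+.0,.2551,.2182]]))
E
```

```text
0.2042 0.13773472281282828 [0.5439 0.2517 0.2042]
0.2092 0.1338518441266029 [0.5416 0.2522 0.2092]
0.2142 0.12996896544037745 [0.5394 0.2527 0.2142]
[[314.642  235.4402]]
```

The tray is level in the hand (rim width 0.130 at both stations) and only needs +1.8 mm in y. Lowering to just above the rim.

```bash
python3 -m creep '[[[0,0.19,2,0,0,0,0.5],[0,0.19,5,0,0,0,0.5],[0,0.19,8,0,0,0,0.5],[0,0.19,10,0,0,0,0.5],[0,0.19,11.5,0,0,0,0.5],[0,0.19,11.8,0,0,0,0.5],[0,0.19,11.8,0,0,0,0.5],[0,0.19,11.8,0,0,0,0.5]]]'
python3 - <<'E'
from h import *
s=arm.read_state();A=R.from_quat(s['orientation']);c,n=np.cos(-.2265),np.sin(-.2265)
G=R.from_matrix(np.array([[-c,-n,0],[-n,c,0],[0,0,-1]]))
print(s['eef_pos'],s['wrist_force'],(A.inv()*G).as_rotvec(), tool([.5290,.2570,.095]))
snap('scene','scene20');snap('wrist','w20')
w=cv2.imread('pics/scene20.png');cv2.imwrite('pics/s20.png',cv2.resize(w[220:350,295:425],None,fx=4.6,fy=4.6,interpolation=cv2.INTER_CUBIC))
E
```

```text
t: 33.3
eef_pos: [0.5305, 0.2577, 0.1017]
orientation: [0.114, 0.993, 0.0, 0.001]
wrist_force: [-0.1, -0.1, -3.6]
gripper_width: 0.0167
[0.5305 0.2577 0.1017] [-0.1177 -0.061  -3.6398] [ 0.0011  0.0011 -0.0022] [ 0.1279 -0.1023  0.668 ]
```

View pics/s20.png

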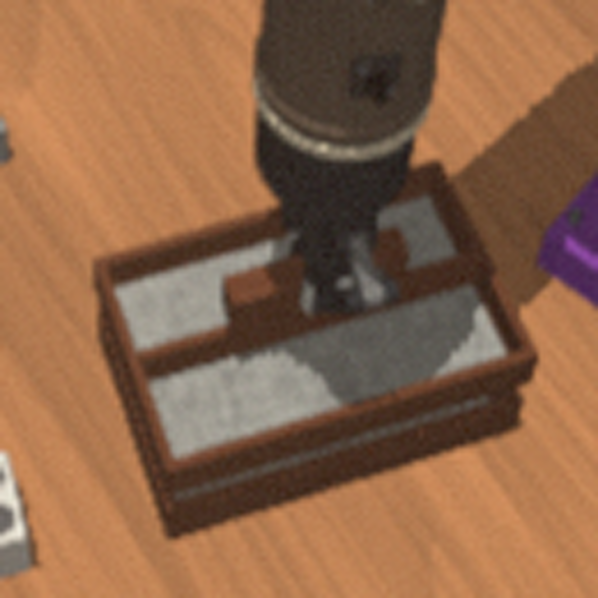

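View pics/w20.png

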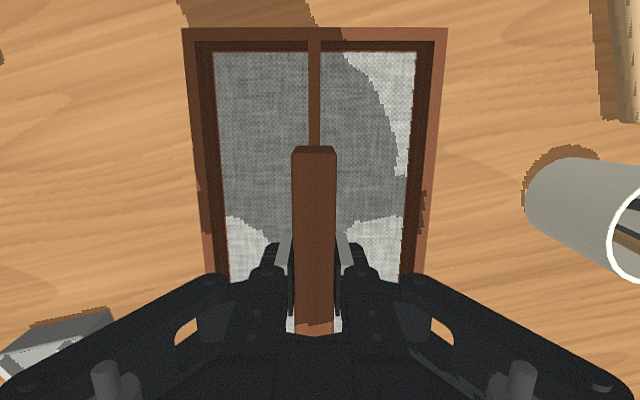

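s20 shows the trays stacked in line with a small gap. Applying the 1 mm correction and lowering slowly.

```bash
python3 -m creep '[[[0.13,-0.1,0,0,0,0,0.5],[0.13,-0.1,0.4,0,0,0,0.5],[0.13,-0.1,0.8,0,0,0,0.5],[0.13,-0.1,1.2,0,0,0,0.5],[0.13,-0.1,1.5,0,0,0,0.5],[0.13,-0.1,1.5,0,0,0,0.5]]]'
python3 -c "
from h import *
print(tool([.5290,.2570,.077]))"
python3 -m creep '[[[0,0,0.2,0,0,0,0.5],[0,0,0.4,0,0,0,0.5],[0,0,0.6,0,0,0,0.5],[0,0,0.6,0,0,0,0.5]]]'
```

```text
t: 34.0
eef_pos: [0.5285, 0.257, 0.0859]
orientation: [0.114, 0.993, 0.0, 0.0]
wrist_force: [0.4, 0.3, -3.6]
gripper_width: 0.0165
[-0.0482  0.016   0.8949]
t: 34.4
eef_pos: [0.5283, 0.2569, 0.0797]
orientation: [0.114, 0.993, 0.0, 0.0]
wrist_force: [-0.5, 0.3, -4.9]
gripper_width: 0.0164
```

```bash
python3 -m creep '[[[0,0,0.1,0,0,0,0.5],[0,0,0.25,0,0,0,0.5],[0,0,0.25,0,0,0,0.5],[0,0,0.25,0,0,0,0.5]]]'
python3 -m creep '[[[0,0,0.1,0,0,0,0.5],[0,0,0.2,0,0,0,0.5],[0,0,0.2,0,0,0,0.5]]]'
```

```text
t: 34.8
eef_pos: [0.5284, 0.2571, 0.0774]
orientation: [0.114, 0.993, 0.0, 0.0]
wrist_force: [-1.2, 1.2, -0.6]
gripper_width: 0.0168
t: 35.1
eef_pos: [0.5284, 0.2574, 0.0769]
orientation: [0.114, 0.993, 0.001, -0.0]
wrist_force: [-6.9, -0.1, 14.6]
gripper_width: 0.0166
```

It seated at TCP z=0.077, exactly as expected. Releasing and retreating for a check.

```bash
python3 -m creep '[[[0,0,-0.1,0,0,0,0.5],[0,0,-0.1,0,0,0,2.2],[0,0,-0.1,0,0,0,3],[0,0,-0.1,0,0,0,4],[0,0,-0.1,0,0,0,4.5],[0,0,-0.1,0,0,0,4.5],[0,0,-2,0,0,0,4.5],[0,0,-5,0,0,0,4.5],[0,0,-10,0,0,0,4.5],[0,0,-15,0,0,0,4.5],[0,0,-20,0,0,0,4.5],[0,0,-25,0,0,0,4.5]]]'
python3 -m creep '[[[0,0,0,0,0,0,4.5],[0,0,0,0,0,0,4.5],[0,0,0,0,0,0,4.5]]]'
python3 - <<'E'
from h import *
snap('scene','scene21');snap('wrist','w21');snap('top','top21')
w=cv2.imread('pics/scene21.png');cv2.imwrite('pics/s21.png',cv2.resize(w[220:350,295:425],None,fx=4.6,fy=4.6,interpolation=cv2.INTER_CUBIC))
E
```

```text
t: 36.3
eef_pos: [0.5281, 0.2566, 0.3292]
orientation: [0.114, 0.993, 0.001, 0.0]
wrist_force: [0.9, 0.9, 0.2]
gripper_width: 0.0448
t: 36.6
eef_pos: [0.5274, 0.2566, 0.3278]
orientation: [0.114, 0.993, 0.0, -0.001]
wrist_force: [-0.1, 0.6, -1.3]
gripper_width: 0.0449
```

View pics/s21.png

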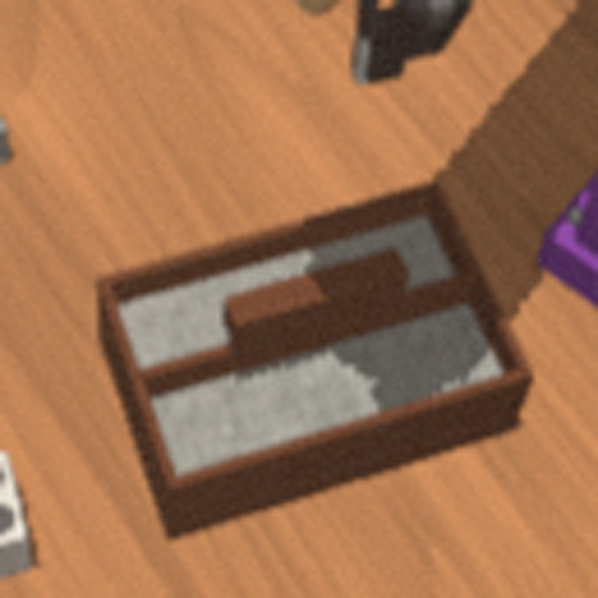

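View pics/w21.png

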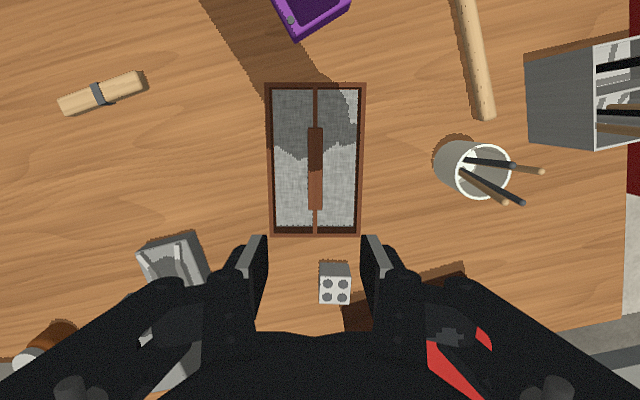

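View pics/scene21.png

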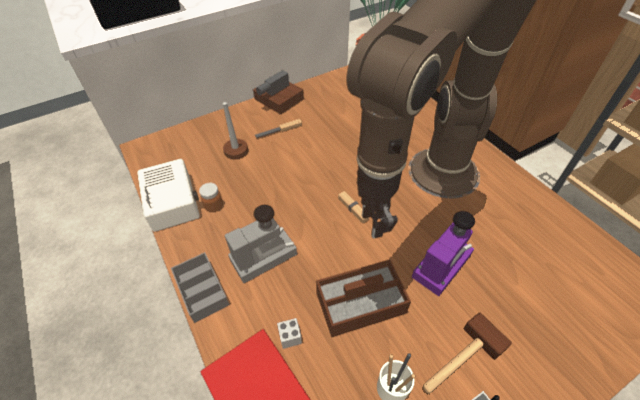

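The stack is closed with no gap (s21). The press knob is up and the bystanders are where they were. One numeric check of the rim, then I hand in.

```bash
python3 - <<'E'
from h import *
w=cv2.imread('pics/w21.png');h=cv2.cvtColor(w,cv2.COLOR_BGR2HSV)
rep('rim',pl('w21',[[265,83.5],[271,236],[361,236],[366,83.5]],.073))
print(arm.read_state()['wrist_force'],arm.read_state()['t'])
print(arm.finish_job())
E
```

```text
rim [[0.4119938211701273, 0.2194840675049073], [0.6134390495767592, 0.17295672908368626], [0.6428052676529122, 0.29870734361410317], [0.44110626144018605, 0.3441959674838931]] c [0.5273 0.2588] len [0.2067, 0.2068, 0.1281, 0.1291] az -0.22440164785860237 -0.22937356104412476
[-0.4632  0.5302  0.1642] 36.75
the job is handed in; nothing more can be done
None
```

The job is handed in at about 37 s of the 72 s allowed, with every step carried out. The system reports no verdict.

**What I did**
- **Blank in the press:** I slid the blank under the punch until it met the back stop at about 12 N, then let go.
- **Marking:** I pushed the knob down until it stopped moving, with the force rising to about 18 N, and held it for over 0.5 s. The knob came back up.
- **Trays:** I took the blank out and laid it in the tray without a handle. I then stacked the handled tray on top.

**Last checks**
- **Blank:** it lay flat, about 3 mm from the middle of the low tray, when last seen before the stack hid it.
- **Stack:** the top rim measures (0.527, 0.259) m at -0.227 rad, against (0.527, 0.258) m and -0.226 rad for the low tray. It seated at the expected height, and no gap shows between the trays.
- **Bench:** the press knob is up. The bystanders that can be seen in the last pictures look unmoved, though I judged that by eye.

**What failed or disagreed**
- The first grasp of the blank closed above it. The fingertips sit about 20 mm behind the stated end-of-finger point, so I found the bench by force and gripped again.
- The last rim lengths read 2 to 3 mm short (207 mm against 210 mm), within my pixel-reading error.

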